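# Clear the chest's hinge seam, then hold its lid on the balance

## Robot

A 6-joint arm with a two-finger parallel gripper is mounted at the origin on the work surface. World frame = base frame: x ahead of the robot, y to its left, z up, the work surface at z = 0. Lengths are in m, angles in rad, forces in N, time in s.
With the tool pointing down it reaches from about 0.3 to 0.875 m from the base axis. Payload 6.4 kg.
Tool frame: the origin (TCP) lies between the finger pads; the fingertips stand 11 mm ahead of it and the grasp point (between the pads) lies 8 mm behind it (ctrl.tcp_to_tips is the y of the fingertips in the tool frame, in m); y points along the fingers, x is the direction in which the jaws open and shut, and the axes are right-handed (so a half turn about y gives the same grasp; the last joint's range is limited). The gripper opens to 85 mm and grips with 20 to 120 N. Pads are 22 mm wide; open, the fingers measure 114 mm over their backs; the gripper's body (76 mm by 85 mm) begins 54 mm behind the grasp point. The pads swing forward as they close: fully open they stand 13 mm farther back than shut.
Start: joints at [1.055, 0.181, 1.607, -0, 1.354, -0.206], TCP at [0.175, 0.548, 0.215] pointing down, gripper open.
Joint ranges: [-2.99, 2.99], [-0.89, 2.07], [0.3, 2.58], [-1.14, 4.28], [0, 2.63], [-3.12, 3.12]. Speed limits (rad/s): [2.57, 2.57, 3.01, 3.14, 3.14, 3.14].

## Interface

Orientations are given as a unit quaternion [w, x, y, z].
In Python, from bench import ctrl gives the robot as it stands.
- The arm moves only by the tool apply_moves, never from a script. Its argument "plan" is text: rows parted by semicolons, each of 7 numbers parted by spaces: the shift along the tool's x, y, z each as a share of 0.05 m, from -1 to 1, then the turn, a rotation vector about the tool's x, y, z each as a share of 0.12 rad, from -1 to 1, then the opening, from 0 (shut) to 1 (fully open). In form: dx dy dz wx wy wz claw; .... A call has exactly 5 rows; each row shifts and turns the commanded pose from where the row before left it, along the tool's axes as they then stand; what a row does not reach is not made up. A row lasts 1/10 s, in which the tool goes at most 50 mm and 8.59 degrees, less where a joint would pass 70% of its speed; a pose out of reach is approached as far as the arm can. A call with a number of a shift or a turn outside -1 to 1 is refused whole. A call with a gripper value outside its range is refused whole. The fingers move at their own pace and stop on an object; the grip force is fixed at half the most. Time passes only in rows, so rows that do not move let the fingers close, or fill a call up. It gives the time, the measured TCP pose, the force and the opening at its end, in the units of the state.
- ctrl.get_obs(): the state, without advancing time (a new reading comes with each control period).
- ctrl.camera(name): name is "scene" or "top"; returns the picture (400x640x3 uint8, red, green, blue); there is no depth.
- ctrl.get_calibration(name): a dict with "intrinsics" (3x3 intrinsics, pixels), "R" (3x3) and "t" (3): a world point X has camera coordinates R X + t. Camera axes: x right, y down, z forward; pixel columns grow to the right and rows downward; lengths in m; the calibration is good to about 2 mm. A picture is of the moment at which its call begins. get_calibration takes no time and is no camera call.
- ctrl.hand_in(): hands the job in, once; it reports no verdict.
Trained networks look in the newest picture that a camera, given by its name, has taken for a name from the list of things; names that differ only in an ending like _2 or _b are one class to them, and where a whole thing is asked for, a point or a joint stands for the part that bears it (a point fixed in the world has none). Each returns a list of dicts, best first, with "score" (0 to 1); they miss things now and then, are a little off and sometimes report something else, mostly with a low value. They report only what shows in the picture. A call takes as long as a camera call.
- ctrl.recognise(camera, target): "point" ([x, y, z] in m, in world coordinates, good to about 4 mm: the middle of the surface that is visible of it).
The state is a dict: "time_s": time; "q": joint angles; "dq": joint speeds; "joint_efforts": joint torques, N m; "eef_pos": TCP position; "eef_rot": TCP orientation; "wrist_force": force on the tool from outside, world axes, zero at the start; "torque": the same for the moment, N m; "opening": opening from 0.0 (shut) to 1.0 (fully open).
Only numpy, scipy, OpenCV 4.12 (cv2) and the standard library are available. Lean on these libraries where they do the work, as an engineer would, in place of code of your own. Each camera call takes 0.05 s, during which the arm holds its last target.

## Task

Before the chest's lid stay is fitted: take the stylus from its stand and run its tip slowly along inside the hinge seam on top of the chest, from the left end to the right end as seen from the robot, to make sure that nothing is caught in it, then put the stylus back in its stand. Next take the lid by its ball knob, swing it up to its balance point, straight upright, without letting it drop or go over backwards, and finish while still holding it there by the knob: do not let go. Leave the mug, the spool and the jar alone.

Things in the scene. Friction and masses are not known exactly. Their poses are not given: they have to be found in the camera images.
- chest: Fixed wooden chest, 240 mm wide (its y) and 185 mm deep (its x), 97 mm high to the top of the shut lid. Origin on the bench under the middle of the hinge line. Its x axis points away from the robot, from the knob towards the hinge; y to the left, z up. It is turned by up to 0.3 rad either way.
- lid (a joint): Hinge of the lid, rad: 0 shut (level), growing as the front edge swings up and back; 1.571 is upright, where its weight is balanced over the hinge; stop at 1.95, leaning backwards. The hinge is very free: below the balance point the lid falls shut, past it it falls backwards. Lid board 140 mm deep, 200 mm wide, 14 mm thick, pale wood; 0.3 to 0.55 kg with its knob.
- hinge_mid (a point): Middle of the hinge axis, which runs along the chest's y, 90 mm above the bench, half-way through the thickness of the lid.
- knob (a point): Centre of the wooden ball knob, 30 mm across, on a stem of 12 mm at the middle of the lid's front edge. The centre lies 45 mm beyond that edge and 185 mm from the hinge axis, in the mid-plane of the lid (90 mm above the bench when shut, 275 mm when upright). Free air on both sides, so it can be pinched from straight above with the fingers closing along the chest's y, and it turns between the pads as the lid swings.
- seam_left (a point): Point on the middle line of the hinge seam, level with the lid's top, 85 mm left (+y of the chest) of its middle: where the stroke begins. The seam is a straight open groove 11 mm wide and 30 mm deep between the lid's hinge edge and the fixed back rail, 200 mm long, along the chest's y.
- seam_mid (a point): Middle of the seam, level with the lid's top, 97 mm above the bench, 5.5 mm behind the hinge axis. Its axes are those of the chest.
- seam_right (a point): As seam_left, 85 mm right (-y) of the middle: where the stroke ends. The tip should run some 5 to 10 mm below the lid's top, in one slow stroke of 3 to 5 cm/s.
- stylus_grip (a point): Point in the middle of the stylus's round wooden handle (18 mm across, 80 mm long), 100 mm above its tip. z points from the tip up along the stylus. Handle top 35 mm above this point, its lower shoulder (20 mm across) 45 mm below. Mass 45 g. It starts upright in the stand, shoulder resting on the stand's top, this point 110 mm above the bench.
- stylus_tip (a point): Lower end of the stylus's steel rod, 5 mm across, which shows 55 mm below the handle's shoulder. z points up along the stylus.
- stand_hole (a point): Centre of the mouth of the round hole in the top of the stylus stand, a fixed dark wooden block 80 x 80 x 65 mm high. Hole 13 mm across, 60 mm deep; the rod drops in until the shoulder rests on the block.
- mug_mid (a point): Centre of a white mug, 76 mm across, 90 mm high. Bystander.
- spool_mid (a point): Centre of an empty wooden spool, 60 mm across, 62 mm high. Bystander.
- jar_mid (a point): Centre of an amber glass jar with a white cap, 66 mm across, 85 mm high. Bystander.

How it is judged:
On the way, in this order (a step that is already met when the one before it is completed fails the run):
1. the stylus tip is down in the seam, at the left end of the seam (z of stylus_tip in the frame of seam_mid between -0.032 and -0.002 m and x of stylus_tip in the frame of seam_mid between -0.007 and 0.007 m and y of stylus_tip in the frame of seam_mid between 0.07 and 0.101 m), for 0.05 s.
2. the stylus tip is down in the seam, a quarter of the way along (z of stylus_tip in the frame of seam_mid between -0.032 and -0.002 m and x of stylus_tip in the frame of seam_mid between -0.007 and 0.007 m and y of stylus_tip in the frame of seam_mid between 0.027 and 0.053 m), for 0.05 s.
3. the stylus tip is down in the seam, half-way along (z of stylus_tip in the frame of seam_mid between -0.032 and -0.002 m and x of stylus_tip in the frame of seam_mid between -0.007 and 0.007 m and y of stylus_tip in the frame of seam_mid between -0.013 and 0.013 m), for 0.05 s.
4. the stylus tip is down in the seam, three quarters of the way along (z of stylus_tip in the frame of seam_mid between -0.032 and -0.002 m and x of stylus_tip in the frame of seam_mid between -0.007 and 0.007 m and y of stylus_tip in the frame of seam_mid between -0.053 and -0.027 m), for 0.05 s.
5. the stylus tip is down in the seam, at the right end of the seam (z of stylus_tip in the frame of seam_mid between -0.032 and -0.002 m and x of stylus_tip in the frame of seam_mid between -0.007 and 0.007 m and y of stylus_tip in the frame of seam_mid between -0.101 and -0.07 m), for 0.05 s.
6. the stylus stands in its stand again, let go, with the lid still shut (horizontal distance between stylus_tip and stand_hole below 0.012 m and z of stylus_tip in the frame of stand_hole below -0.048 m and angle between stylus_tip's own z axis and vertical below 0.15 rad and contact force between the fingers and stylus below 0.05 N and value of joint lid below 0.1 rad), for 0.2 s.
At the end, for the whole second after the job is handed in: Lid within 0.1 rad of upright (1.471 to 1.671 rad) and still (under 0.1 rad/s), held by the knob (grasp point within 30 mm of its centre, over 0.5 N), the stylus not touching it but upright (within 0.15 rad) in its stand, rod over 48 mm down the hole, within 12 mm of its centre (value of joint lid between 1.471 and 1.671 rad and velocity of joint lid between -0.1 and 0.1 rad/s and contact force between the fingers and lid above 0.5 N and distance between the grasp point and knob below 0.03 m and contact force between stylus and lid below 0.05 N and horizontal distance between stylus_tip and stand_hole below 0.012 m and z of stylus_tip in the frame of stand_hole below -0.048 m and angle between stylus_tip's own z axis and vertical below 0.15 rad); the arm keeps its last pose, push and grip.
It fails at once if the stylus is moved faster than 0.12 m/s while its tip is in the seam (z of stylus_tip in the frame of seam_mid between -0.032 and -0.002 m and x of stylus_tip in the frame of seam_mid between -0.007 and 0.007 m and y of stylus_tip in the frame of seam_mid between -0.1 and 0.1 m and linear speed of stylus above 0.12 m/s).
It fails at once if the lid goes over backwards (past 1.8 rad) (value of joint lid above 1.8 rad).
It fails at once if the lid drops (falls faster than 1.5 rad/s) (velocity of joint lid below -1.5 rad/s).
It fails at once if the mug, spool or jar is knocked more than 20 mm or tipped (distance of any of mug_mid, spool_mid, jar_mid from where it was at the start of the episode above 0.02 m or angle between any of mug_mid, spool_mid, jar_mid's own z axis and vertical above 0.4 rad).
It also fails if it takes over 72 s, if anything falls off the work surface, if the arm or the gripper's body presses on something with over 40 N, if the wrist force passes 120 N, or if a joint passes its speed limit or range.

## Working session

There is one attempt and no reset: what is moved stays moved. The work goes in short steps, Python scripts to look and compute and a tool call to move; the robot and the scene stay as the last step left them, time stands still between calls to the robot, and variables do not carry over. Pictures are saved under pics/ and viewed, and the job is handed in when it is done.

Besides the shell and the picture viewer there is one more tool, called after ">>>" as a command line: name --argument value ..., lists and objects as JSON in quotes. apply_moves: Moves the arm, as the interface text tells. Shift numbers are shares of 0.05 m and turn numbers shares of 0.12 rad, none past 1 either way. Its arguments: {"type":"object","properties":{"plan":{"type":"string"}},"required":["plan"]}

```bash
ls; mkdir -p pics
python3 - <<'E'
from bench import ctrl
import cv2
print(ctrl.get_obs())
for n in("scene","top"):
    im=ctrl.camera(n); cv2.imwrite(f"pics/{n}0.png",im[:,:,::-1])
    c=ctrl.get_calibration(n); print(n,c)
    for t in ["chest","lid","knob","stylus_grip","stand_hole","seam_mid","mug_mid","spool_mid","jar_mid"]:
        r=ctrl.recognise(n,t); print(t,[(x["point"],round(x["score"],2)) for x in r[:2]])
print(ctrl.tcp_to_tips, ctrl.get_obs()["time_s"])
E
```

```text
pics
{'time_s': 0.0, 'q': array([ 1.05469939e+00,  1.81535887e-01,  1.60804336e+00,  8.20576512e-06,
        1.35379308e+00, -2.06266911e-01]), 'dq': array([-2.65217925e-03,  7.73793366e-04, -7.39660394e-04,  1.54391139e-03,
        1.59110593e-03,  1.34317331e-05]), 'joint_efforts': array([ 4.65714529e-04, -4.44880486e+01, -3.51331723e+01, -1.63096911e-04,
        9.19775048e-03,  9.78571933e-06]), 'eef_pos': array([0.17497774, 0.54710398, 0.21387   ]), 'eef_rot': array([-0.57090413,  0.57141694,  0.41628898, -0.41743819]), 'wrist_force': array([0.55090477, 0.3652354 , 1.00279751]), 'torque': array([ 0.00177119, -0.02380143, -0.02043413]), 'opening': 0.9977805883276285}
scene {'intrinsics': array([[484.12278985,   0.        , 319.84086305],
       [  0.        , 484.12278985, 200.50139934],
       [  0.        ,   0.        ,   1.        ]]), 'R': array([[ 0.88221933,  0.47071668, -0.01071765],
       [ 0.28550066, -0.55291008, -0.78280254],
       [-0.37440411,  0.68754363, -0.62217788]]), 't': array([-0.49139005, -0.08615465,  1.50759213])}
chest [([0.6272, 0.0164, 0.0944], 0.64)]
[... 463 characters left out ...]
9602858],
       [  0.        ,   0.        ,   1.        ]]), 'R': array([[ 0.02707593, -0.99961865,  0.00542636],
       [-0.99399308, -0.0274986 , -0.105932  ],
       [ 0.10604082, -0.00252556, -0.99435857]]), 't': array([-0.0254437 ,  0.55936589,  1.06954245])}
chest [([0.6059, 0.0639, 0.0984], 0.92)]
lid [([0.5836, 0.0729, 0.0995], 0.64)]
knob [([0.5846, 0.0734, 0.0943], 0.67)]
stylus_grip [([0.5033, -0.3249, 0.1284], 0.53)]
stand_hole [([0.5013, -0.3223, 0.0643], 0.68)]
seam_mid [([0.6101, 0.0649, 0.0961], 0.9)]
mug_mid [([0.4784, 0.3655, 0.0481], 0.84)]
spool_mid [([0.6703, -0.2851, 0.0647], 0.91)]
jar_mid [([0.6612, 0.3172, 0.0869], 0.8), ([0.6686, -0.2866, 0.0638], 0.68)]
0.011 1.0
```

View pics/scene0.png

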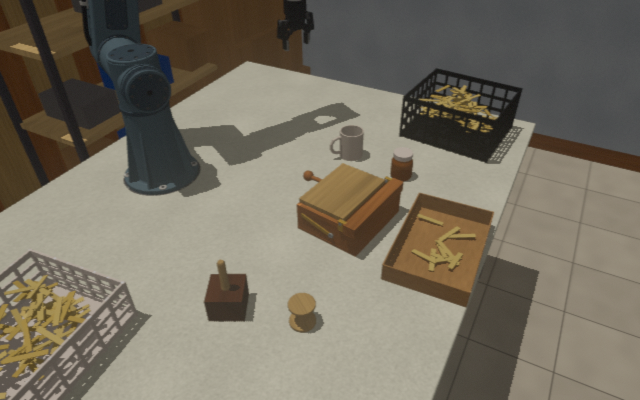

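View pics/top0.png

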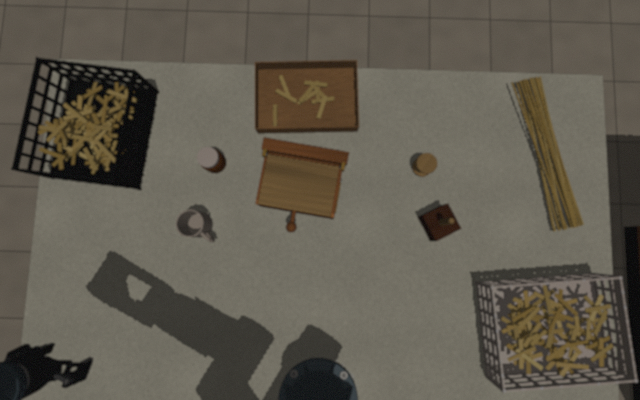

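Run:
```python
import cv2
a=cv2.imread("pics/top0.png"); b=cv2.imread("pics/scene0.png")
def z(im,x0,y0,w,h,s,o): cv2.imwrite(o,cv2.resize(im[y0:y0+h,x0:x0+w],None,fx=s,fy=s,interpolation=cv2.INTER_CUBIC))
z(a,240,125,125,120,6,"pics/z1.png")
z(b,290,155,125,95,6,"pics/z2.png")
z(a,405,190,65,60,8,"pics/z3.png")
z(b,195,250,65,75,8,"pics/z4.png")
```

```text
(no output)
```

View pics/z1.png

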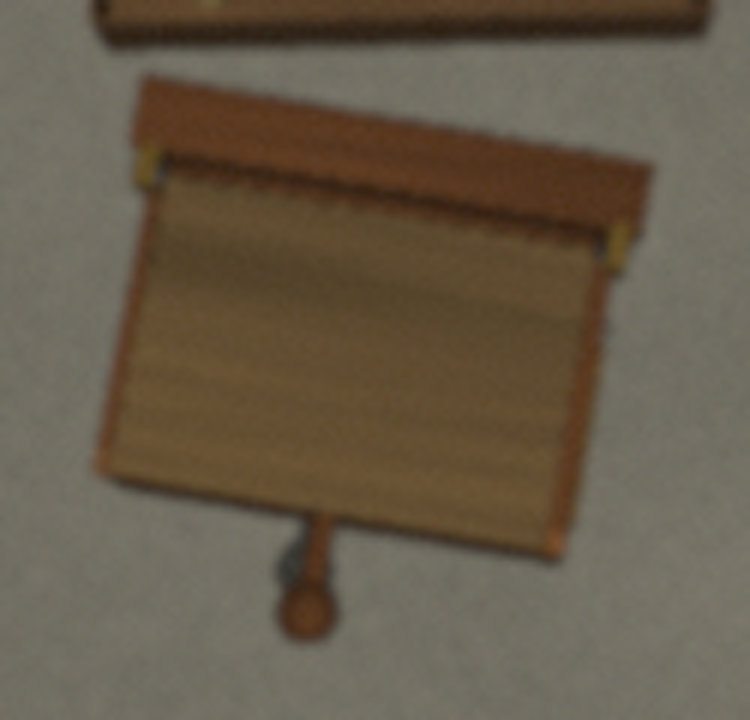

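View pics/z2.png

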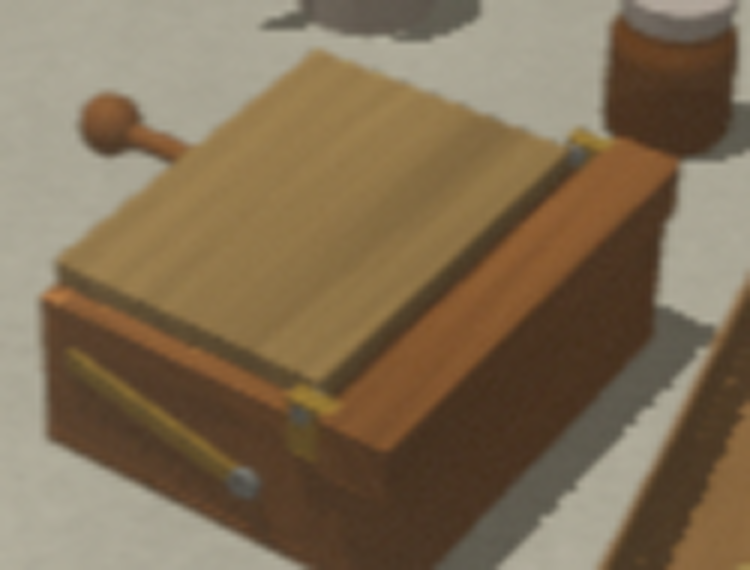

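View pics/z3.png

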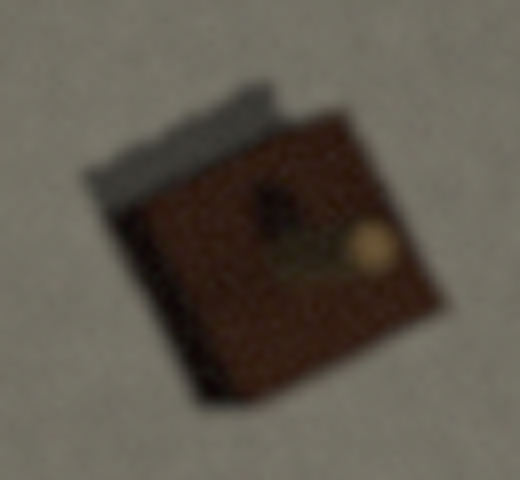

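View pics/z4.png

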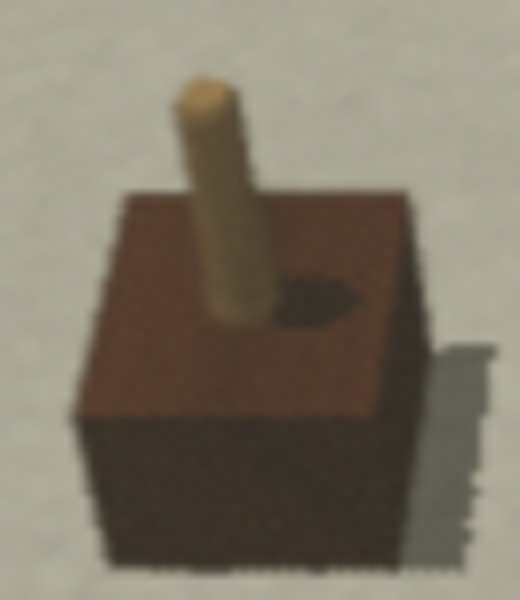

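```bash
cat > h.py <<'E'
import numpy as np, cv2
from scipy.spatial.transform import Rotation as Ro
from scipy.optimize import least_squares
from bench import ctrl
C={n:ctrl.get_calibration(n) for n in("scene","top")}
def proj(n,X):
    c=C[n]; p=c["R"]@np.asarray(X,float)+c["t"]; p=c["intrinsics"]@p; return p[:2]/p[2]
def pose():
    o=ctrl.get_obs(); q=o["eef_rot"]; return np.array(o["eef_pos"]),Ro.from_quat([q[1],q[2],q[3],q[0]])
def rz(a): return Ro.from_euler('z',a)
E
python3 - <<'E'
from h import *
p,R=pose(); print(R.as_matrix().round(3))
def t1(u,v): return np.array([(u+.5)/6-.5+240,(v+.5)/6-.5+125])
def t2(u,v): return np.array([(u+.5)/6-.5+290,(v+.5)/6-.5+155])
L=[("top",t1(308,610),(-.185,0,.09)),("top",t1(112,478),(-.14,.1,.097)),("top",t1(550,547),(-.14,-.1,.097)),
("top",t1(165,178),(0,.1,.097)),("top",t1(605,242),(0,-.1,.097)),
("scene",t2(110,122),(-.185,0,.09)),("scene",t2(58,268),(-.14,-.1,.097)),("scene",t2(318,52),(-.14,.1,.097)),("scene",t2(318,385),(0,-.1,.097)),("scene",t2(570,150),(0,.1,.097)),
("scene",t2(390,450),(None,-.12,.097)),("scene",t2(677,162),(None,.12,.097)),("top",t1(147,77),(None,.12,.097)),("top",t1(653,167),(None,-.12,.097)),]
def f(v):
    r=[]
    for n,px,l in L:
        l=np.array([v[3] if l[0] is None else l[0],l[1],l[2]])
        X=rz(v[2]).apply(l)+[v[0],v[1],0]; r.append(proj(n,X)-px)
    return np.concatenate(r)
s=least_squares(f,[.62,.03,-.15,.04],loss="soft_l1"); print(s.x); print(f(s.x).reshape(-1,2).round(1))
# per camera
A=L
for n in("top","scene"):
    L=[a for a in A if a[0]==n]; print(n,least_squares(f,s.x,loss="soft_l1").x)
# stylus: handle top at z .145 and shoulder z .065
def a1(u,v): return np.array([(u+.5)/8-.5+405,(v+.5)/8-.5+190])
def a2(u,v): return np.array([(u+.5)/8-.5+195,(v+.5)/8-.5+250])
S=[("top",a1(372,245),.145),("scene",a2(207,92),.145),("scene",a2(240,313),.065)]
for n,px,z in S:
    print(n,z,least_squares(lambda w:proj(n,[w[0],w[1],z])-px,[.5,-.33]).x)
# block top corners z .065
for n,px in [("top",a1(345,112)),("top",a1(447,305)),("top",a1(250,402)),("top",a1(150,195)),("scene",a2(128,193)),("scene",a2(408,193)),("scene",a2(373,415)),("scene",a2(77,413))]:
    print(n,least_squares(lambda w:proj(n,[w[0],w[1],.065])-px,[.5,-.33]).x.round(4))
E
```

```text
[[ 0.305 -0.    -0.952]
 [ 0.952 -0.     0.305]
 [-0.    -1.     0.   ]]
[ 0.65947427  0.0578988  -0.13948926  0.04229303]
[[ 0.8  0.1]
 [-0.3 -0.6]
 [-0.3  0.2]
 [ 0.4 -0.7]
 [-1.   0.6]
 [-0.   1.3]
 [-1.  -0.8]
 [-0.7 -0.6]
 [ 1.   0.2]
 [ 0.5 -0.1]
 [-0.9  0.7]
 [ 0.2 -0.3]
 [-1.   0.1]
 [ 0.6 -0.6]]
top [ 0.65936245  0.05762568 -0.13919434  0.04175694]
scene [ 0.65943879  0.05831384 -0.14054348  0.04294159]
top 0.145 [ 0.5015825  -0.33016122]
scene 0.145 [ 0.50100334 -0.32940891]
scene 0.065 [ 0.50206714 -0.33430074]
top [ 0.5526 -0.3475]
top [ 0.4862 -0.3825]
top [ 0.4509 -0.3139]
top [ 0.5217 -0.2793]
scene [ 0.4475 -0.3132]
scene [ 0.5172 -0.2769]
scene [ 0.5546 -0.3465]
scene [ 0.4848 -0.3823]
```

>>> apply_moves --plan "0 0 0 0 -1 0 1; 0 0 0 0 -0.42 0 1; -0.6 0 -0.3 0 0 0 1; -0.85 0 -0.45 0 0 0 1; -0.85 0 -0.45 0 0 0 1"

```text
time_s: 1.5
eef_pos: [0.2187, 0.4243, 0.2146]
eef_rot: [-0.533, 0.533, 0.464, -0.464]
wrist_force: [1.6, -0.6, 0.9]
opening: 1.001
```

>>> apply_moves --plan "-0.85 0 -0.45 0 0 0 1; -0.85 0 -0.45 0 0 0 1; -0.85 0 -0.45 0 0 0 1; -0.85 0 -0.45 0 0 0 1; -0.85 0 -0.45 0 0 0 1"

```text
time_s: 2.0
eef_pos: [0.3009, 0.1978, 0.2151]
eef_rot: [-0.533, 0.534, 0.465, -0.464]
wrist_force: [0.9, -0.2, -0.4]
opening: 1.0
```

>>> apply_moves --plan "-0.85 0 -0.45 0 0 0 1; -0.85 0 -0.45 0 0 0 1; -0.85 0 -0.45 0 0 0 1; -0.85 0 -0.45 0 0 0 1; -0.85 0 -0.45 0 0 0 1"

```text
time_s: 2.5
eef_pos: [0.3829, -0.0289, 0.2153]
eef_rot: [-0.533, 0.534, 0.464, -0.463]
wrist_force: [0.8, 0.2, 0.6]
opening: 1.0
```

```bash
cat >> h.py <<'E'
def to(X,yaw=-0.1395):
    """shares to bring TCP to X, tool down, jaw along chest y"""
    p,R=pose(); M=R.as_matrix()
    th=yaw+np.pi/2; x=np.array([np.cos(th),np.sin(th),0]);T=np.array([x,[0,0,-1],[-x[1],x[0],0]]).T
    w=(Ro.from_matrix(M.T@T)).as_rotvec()
    print("p",p.round(4),"shift shares(tool)",(T.T@(np.array(X)-p)/.05).round(3),"turn shares",(w/.12).round(3))
E
python3 -c "
from h import *
to([.5015,-.3300,.102])"
```

```text
p [ 0.3829 -0.0289  0.2153] shift shares(tool) [-5.633  2.265 -3.186] turn shares [ 0.013 -0.005 -0.002]
```

>>> apply_moves --plan "-0.8 0 -0.45 0 0 0 1; -0.8 0 -0.45 0 0 0 1; -0.8 0 -0.45 0 0 0 1; -0.8 0 -0.45 0 0 0 1; -0.8 0 -0.45 0 0 0 1"

```text
time_s: 3.0
eef_pos: [0.4665, -0.2425, 0.2148]
eef_rot: [-0.534, 0.534, 0.464, -0.464]
wrist_force: [0.7, 0.3, 1.0]
opening: 0.998
```

>>> apply_moves --plan "-0.8 0 -0.45 0 0 0 1; -0.6 0 -0.4 0 0 0 1; 0 0 0 0 0 0 1; 0 0 0 0 0 0 1; 0 0 0 0 0 0 1"

```text
time_s: 3.5
eef_pos: [0.4981, -0.3145, 0.2146]
eef_rot: [0.534, -0.533, -0.464, 0.464]
wrist_force: [0.2, 0.5, 0.4]
opening: 1.001
```

```bash
python3 -c "
from h import *
to([.5015,-.3300,.102])"
```

```text
p [ 0.4981 -0.3145  0.2146] shift shares(tool) [-0.297  2.252 -0.11 ] turn shares [-0.005  0.006  0.006]
```

Small correction, then descend around the handle.

>>> apply_moves --plan "-0.3 0 -0.1 0 0 0 1; 0 0.5 0 0 0 0 1; 0 0.6 0 0 0 0 1; 0 0.6 0 0 0 0 1; 0 0.55 0 0 0 0 1"

```text
time_s: 4.0
eef_pos: [0.5014, -0.3311, 0.1016]
eef_rot: [-0.533, 0.534, 0.464, -0.464]
wrist_force: [-0.2, 1.2, 0.4]
opening: 1.0
```

Run:
```python
from h import *
to([.5015,-.3300,.102])
b=ctrl.camera("scene");a=ctrl.camera("top")
z=lambda im,x,y,w,h,s:cv2.resize(im[y:y+h,x:x+w,::-1],None,fx=s,fy=s,interpolation=cv2.INTER_CUBIC)
cv2.imwrite("pics/g.png",np.hstack([z(b,180,210,100,120,4),z(a,390,170,100,120,4)[:480]]))
```

```text
p [ 0.5014 -0.3311  0.1016] shift shares(tool) [ 0.022 -0.008  0.001] turn shares [ 0.005  0.008 -0.005]
```

View pics/g.png

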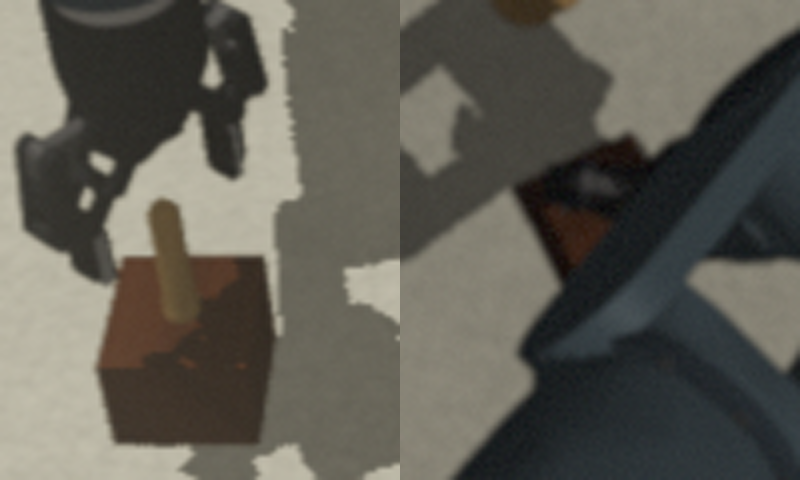

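>>> apply_moves --plan "0 0 0 0 0 0 0.5; 0 0 0 0 0 0 0; 0 0 0 0 0 0 0; 0 0 0 0 0 0 0; 0 0 0 0 0 0 0"

```text
time_s: 4.6
eef_pos: [0.502, -0.3316, 0.1036]
eef_rot: [-0.533, 0.534, 0.464, -0.464]
wrist_force: [-0.6, 0.5, 3.8]
opening: 0.185
```

>>> apply_moves --plan "0 0 0 0 0 0 0; 0 0 0 0 0 0 0; 0 0 0 0 0 0 0; 0 0 0 0 0 0 0; 0 0 0 0 0 0 0"

```text
time_s: 5.1
eef_pos: [0.502, -0.3316, 0.1035]
eef_rot: [-0.533, 0.534, 0.464, -0.464]
wrist_force: [-0.2, 0.9, 6.4]
opening: 0.184
```

Run:
```python
from h import *
to([.5015,-.3300,.102]); o=ctrl.get_obs(); print(o["opening"],o["wrist_force"],o["torque"])
b=ctrl.camera("scene")
z=lambda im,x,y,w,h,s:cv2.resize(im[y:y+h,x:x+w,::-1],None,fx=s,fy=s,interpolation=cv2.INTER_CUBIC)
cv2.imwrite("pics/g2.png",z(b,180,210,100,120,5))
```

```text
p [ 0.502  -0.3316  0.1035] shift shares(tool) [0.03  0.031 0.014] turn shares [ 0.013  0.002 -0.008]
0.18390979553437947 [-0.18407251  0.94303737  6.38204812] [ 0.28311116  0.04835977 -0.00293964]
```

View pics/g2.png

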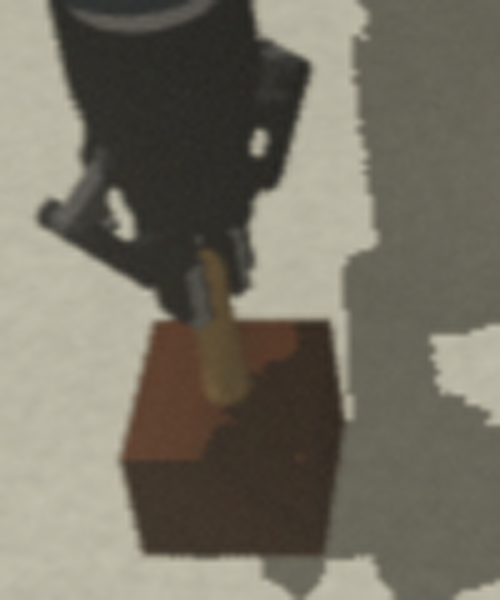

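>>> apply_moves --plan "0 -0.2 0 0 0 0 0; 0 -0.5 0 0 0 0 0; 0 -0.8 0 0 0 0 0; 0 -0.8 0 0 0 0 0; 0 -0.7 0 0 0 0 0"

```text
time_s: 5.65
eef_pos: [0.5013, -0.3312, 0.2548]
eef_rot: [-0.533, 0.534, 0.464, -0.464]
wrist_force: [0.7, -0.9, 0.0]
opening: 0.186
```

Run:
```python
from h import *
c=lambda x,y:(rz(-.1395).apply([x,y,0])+[.6594,.058,0]).round(4)
print("mid",c(.0055,0),"left",c(.0055,.085),"right",c(.0055,-.085))
l=c(.0055,.085); to([l[0],l[1],.255])
b=ctrl.camera("scene");a=ctrl.camera("top")
z=lambda im,x,y,w,h,s:cv2.resize(im[y:y+h,x:x+w,::-1],None,fx=s,fy=s,interpolation=cv2.INTER_CUBIC)
p,R=pose(); print([proj("scene",p-[0,0,d]).round(1) for d in (0,.0485,.0935)])
cv2.imwrite("pics/g3.png",z(b,170,160,100,150,4))
```

```text
mid [0.6648 0.0572 0.    ] left [0.6767 0.1414 0.    ] right [ 0.653  -0.0269  0.    ]
p [ 0.5013 -0.3312  0.2548] shift shares(tool) [ 9.849e+00 -4.000e-03 -2.159e+00] turn shares [ 0.007  0.    -0.006]
[array([212. , 220.7]), array([215.7, 239.3]), array([218.8, 255.5])]
```

View pics/g3.png

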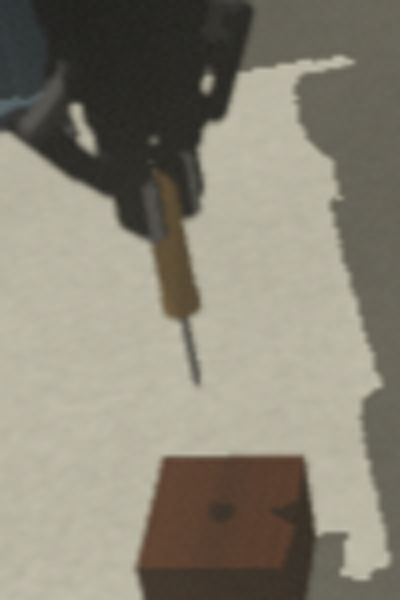

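>>> apply_moves --plan "0.4 0 -0.1 0 0 0 0; 0.8 0 -0.2 0 0 0 0; 0.8 0 -0.2 0 0 0 0; 0.8 0 -0.2 0 0 0 0; 0.8 0 -0.2 0 0 0 0"

```text
time_s: 6.25
eef_pos: [0.5708, -0.1576, 0.2516]
eef_rot: [0.534, -0.533, -0.464, 0.464]
wrist_force: [-0.2, 0.2, -0.3]
opening: 0.186
```

>>> apply_moves --plan "0.8 0 -0.2 0 0 0 0; 0.8 0 -0.2 0 0 0 0; 0.8 0 -0.2 0 0 0 0; 0.8 0 -0.2 0 0 0 0; 0.8 0 -0.2 0 0 0 0"

```text
time_s: 6.75
eef_pos: [0.6481, 0.0336, 0.2516]
eef_rot: [0.534, -0.533, -0.464, 0.464]
wrist_force: [0.6, -0.4, -0.6]
opening: 0.186
```

>>> apply_moves --plan "0.8 0 -0.1 0 0 0 0; 0.8 0 -0.1 0 0 0 0; 0.4 0.3 0 0 0 0 0; 0.1 0.4 0 0 0 0 0; 0 0 0 0 0 0 0"

```text
time_s: 7.25
eef_pos: [0.6698, 0.1353, 0.2121]
eef_rot: [0.535, -0.531, -0.462, 0.467]
wrist_force: [-0.2, -0.1, -0.9]
opening: 0.188
```

Run:
```python
from h import *
to([.6767,.1414,.215])
b=ctrl.camera("scene");a=ctrl.camera("top")
p,R=pose(); print([proj("scene",p-[0,0,d]).round(1) for d in (0,.0485,.0935)])
for l in [(0,.1),(.011,.1),(0,0),(.011,0),(.0055,.085)]:
  X=rz(-.1395).apply([*l,.097])+[.6594,.058,0]; print(l,proj("scene",X).round(1),(6*(proj("scene",X)-[310,120])).round())
z=lambda im,x,y,w,h,s:cv2.resize(im[y:y+h,x:x+w,::-1],None,fx=s,fy=s,interpolation=cv2.INTER_CUBIC)
cv2.imwrite("pics/g4.png",z(b,310,120,110,100,6))
X=C["scene"]
print(least_squares(lambda w:proj("scene",[w[0],w[1],.065])-[225.1,287.5],[.5,-.33]).x)
```

```text
p [0.6698 0.1353 0.2121] shift shares(tool) [ 0.141 -0.058 -0.119] turn shares [-0.068  0.014 -0.014]
[array([384.4, 145.7]), array([383.1, 161.8]), array([381.9, 176.1])]
(0, 0.1) [385.  179.4] [450. 357.]
(0.011, 0.1) [388.6 180.8] [472. 365.]
(0, 0) [365.4 198.2] [332. 469.]
(0.011, 0) [369.  199.7] [354. 478.]
(0.0055, 0.085) [384.  182.8] [444. 377.]
[ 0.50105526 -0.33102353]
```

View pics/g4.png

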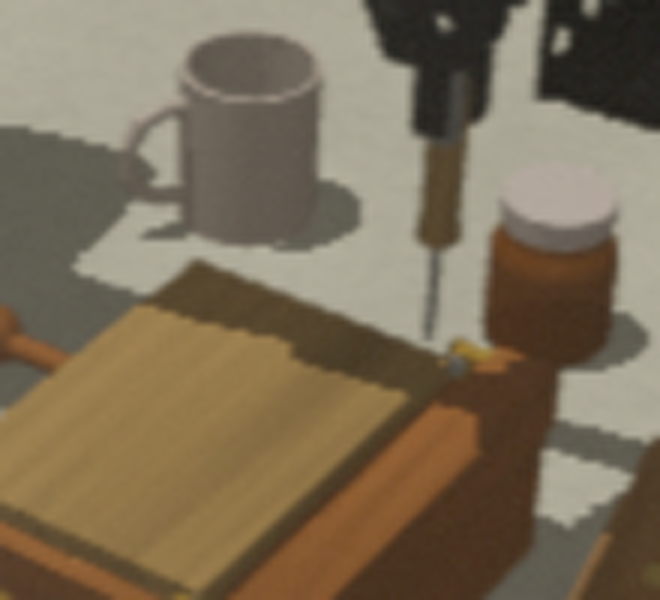

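>>> apply_moves --plan "0.14 0 -0.12 0 0 0 0; 0 0 0 0 0 0 0; 0 0 0 0 0 0 0; 0 0 0 0 0 0 0; 0 0 0 0 0 0 0"

```text
time_s: 7.85
eef_pos: [0.6797, 0.1403, 0.2176]
eef_rot: [-0.534, 0.534, 0.464, -0.464]
wrist_force: [0.0, -0.2, -0.5]
opening: 0.187
```

Run:
```python
from h import *
to([.6767,.1414,.183])
```

```text
p [0.6797 0.1403 0.2176] shift shares(tool) [0.013 0.691 0.062] turn shares [ 0.002 -0.002 -0.   ]
```

>>> apply_moves --plan "0.01 0.1 0.06 0 0 0 0; 0 0.15 0 0 0 0 0; 0 0.1 0 0 0 0 0; 0 0 0 0 0 0 0; 0 0 0 0 0 0 0"

```text
time_s: 8.35
eef_pos: [0.6765, 0.1415, 0.1993]
eef_rot: [0.534, -0.533, -0.464, 0.464]
wrist_force: [0.5, -0.4, 0.1]
opening: 0.185
```

Run:
```python
from h import *
to([.6767,.1414,.183])
b=ctrl.camera("scene");a=ctrl.camera("top")
p,R=pose(); print(proj("scene",p-[0,0,.0935]),proj("top",p-[0,0,.0935]))
z=lambda im,x,y,w,h,s:cv2.resize(im[y:y+h,x:x+w,::-1],None,fx=s,fy=s,interpolation=cv2.INTER_CUBIC)
cv2.imwrite("pics/g5.png",z(b,345,140,70,70,8))
```

```text
p [0.6765 0.1415 0.1993] shift shares(tool) [-0.002  0.326 -0.003] turn shares [-0.006  0.001 -0.001]
[384.36723564 179.95830246] [272.61852344 151.67176419]
```

View pics/g5.png

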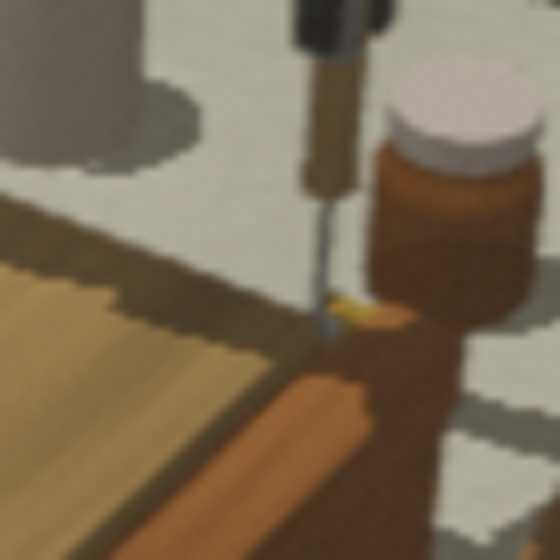

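>>> apply_moves --plan "0 0.07 0 0 0 0 0; 0 0.07 0 0 0 0 0; 0 0.07 0 0 0 0 0; 0 0.07 0 0 0 0 0; 0 0.04 0 0 0 0 0"

```text
time_s: 8.95
eef_pos: [0.6765, 0.1415, 0.1831]
eef_rot: [0.534, -0.533, -0.464, 0.464]
wrist_force: [0.8, -0.3, 0.2]
opening: 0.19
```

Run:
```python
from h import *
to([.653,-.0269,.183]); o=ctrl.get_obs(); print(o["wrist_force"],o["torque"])
b=ctrl.camera("scene")
z=lambda im,x,y,w,h,s:cv2.resize(im[y:y+h,x:x+w,::-1],None,fx=s,fy=s,interpolation=cv2.INTER_CUBIC)
cv2.imwrite("pics/g6.png",z(b,345,140,70,70,8))
```

```text
p [0.6765 0.1415 0.1831] shift shares(tool) [-3.401e+00  3.000e-03 -3.000e-03] turn shares [-0.006  0.001 -0.001]
[ 0.83987387 -0.25116003  0.17535158] [-0.01487076 -0.01041014 -0.02828137]
```

View pics/g6.png

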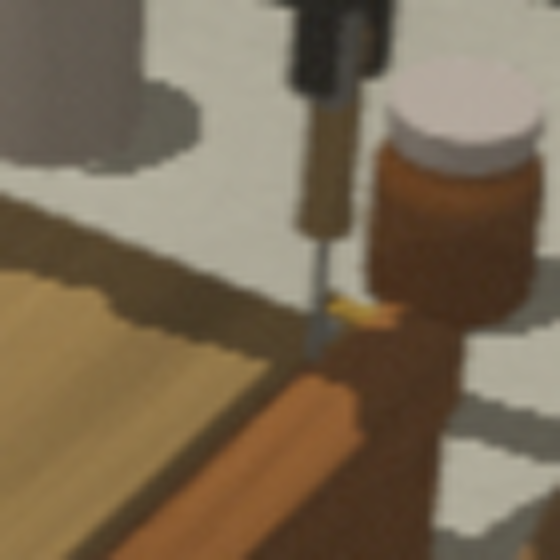

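>>> apply_moves --plan "-0.04 0 0 0 0 0 0; -0.08 0 0 0 0 0 0; -0.08 0 0 0 0 0 0; -0.08 0 0 0 0 0 0; -0.08 0 0 0 0 0 0"

```text
time_s: 9.5
eef_pos: [0.6742, 0.1232, 0.1839]
eef_rot: [-0.534, 0.534, 0.464, -0.464]
wrist_force: [-0.5, -0.5, -0.3]
opening: 0.186
```

>>> apply_moves --plan "-0.08 0 0 0 0 0 0; -0.08 0 0 0 0 0 0; -0.08 0 0 0 0 0 0; -0.08 0 0 0 0 0 0; -0.08 0 0 0 0 0 0"

```text
time_s: 10.0
eef_pos: [0.6714, 0.1036, 0.1838]
eef_rot: [0.534, -0.534, -0.464, 0.464]
wrist_force: [0.5, -0.4, -0.3]
opening: 0.185
```

Run:
```python
from h import *
to([.653,-.0269,.183]); o=ctrl.get_obs(); print(o["wrist_force"],o["torque"])
```

```text
p [0.6714 0.1036 0.1838] shift shares(tool) [-2.635e+00  1.500e-02  1.000e-03] turn shares [-0.     0.001 -0.   ]
[ 0.47022604 -0.44554543 -0.34486632] [-0.01060998 -0.02793205  0.01130075]
```

>>> apply_moves --plan "-0.08 0 0 0 0 0 0; -0.08 0.01 0 0 0 0 0; -0.08 0 0 0 0 0 0; -0.08 0 0 0 0 0 0; -0.08 0 0 0 0 0 0"

```text
time_s: 10.5
eef_pos: [0.6686, 0.0838, 0.1833]
eef_rot: [-0.534, 0.534, 0.464, -0.464]
wrist_force: [-0.3, -0.4, -0.4]
opening: 0.187
```

>>> apply_moves --plan "-0.08 0 0 0 0 0 0; -0.08 0 0 0 0 0 0; -0.08 0 0 0 0 0 0; -0.08 0 0 0 0 0 0; -0.08 0 0 0 0 0 0"

```text
time_s: 11.0
eef_pos: [0.6658, 0.0639, 0.1833]
eef_rot: [-0.534, 0.534, 0.464, -0.464]
wrist_force: [-0.6, -0.4, -0.0]
opening: 0.185
```

>>> apply_moves --plan "-0.08 0 0 0 0 0 0; -0.08 0 0 0 0 0 0; -0.08 0 0 0 0 0 0; -0.08 0 0 0 0 0 0; -0.08 0 0 0 0 0 0"

```text
time_s: 11.5
eef_pos: [0.6631, 0.0442, 0.1833]
eef_rot: [-0.534, 0.534, 0.464, -0.464]
wrist_force: [0.4, 0.3, 0.4]
opening: 0.181
```

Run:
```python
from h import *
to([.653,-.0269,.183]); o=ctrl.get_obs(); print(o["wrist_force"],o["torque"])
b=ctrl.camera("scene")
z=lambda im,x,y,w,h,s:cv2.resize(im[y:y+h,x:x+w,::-1],None,fx=s,fy=s,interpolation=cv2.INTER_CUBIC)
cv2.imwrite("pics/g7.png",z(b,320,150,80,80,7))
```

```text
p [0.6631 0.0442 0.1833] shift shares(tool) [-1.436  0.006  0.002] turn shares [ 0.     0.002 -0.   ]
[0.40715127 0.25597637 0.43135001] [-0.00712741  0.02185825  0.05352223]
```

View pics/g7.png

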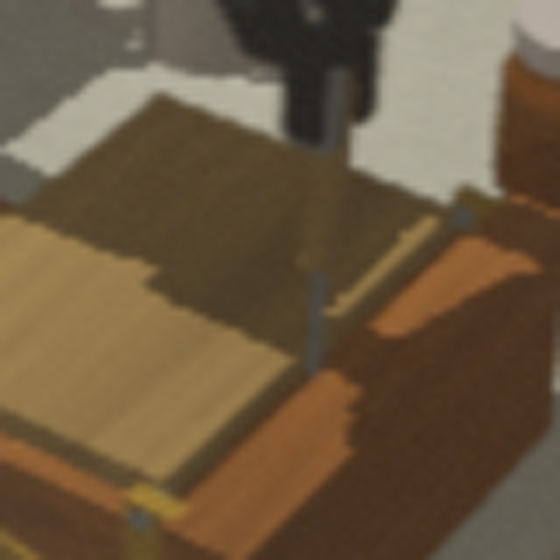

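In the seam, no contact force. Continue.

>>> apply_moves --plan "-0.08 0 0 0 0 0 0; -0.08 0 0 0 0 0 0; -0.08 0 0 0 0 0 0; -0.08 0 0 0 0 0 0; -0.08 0 0 0 0 0 0"

```text
time_s: 12.05
eef_pos: [0.6603, 0.0243, 0.1833]
eef_rot: [0.534, -0.534, -0.464, 0.464]
wrist_force: [0.0, -0.3, -0.5]
opening: 0.189
```

>>> apply_moves --plan "-0.08 0 0 0 0 0 0; -0.08 0 0 0 0 0 0; -0.08 0 0 0 0 0 0; -0.08 0 0 0 0 0 0; -0.08 0 0 0 0 0 0"

```text
time_s: 12.55
eef_pos: [0.6575, 0.0045, 0.1833]
eef_rot: [-0.534, 0.534, 0.464, -0.464]
wrist_force: [-0.0, -1.1, -1.2]
opening: 0.189
```

>>> apply_moves --plan "-0.08 0 0 0 0 0 0; -0.08 0 0 0 0 0 0; -0.08 0 0 0 0 0 0; -0.08 0 0 0 0 0 0; -0.08 0 0 0 0 0 0"

```text
time_s: 13.05
eef_pos: [0.6547, -0.0153, 0.1833]
eef_rot: [0.534, -0.534, -0.464, 0.464]
wrist_force: [0.3, 0.7, 0.6]
opening: 0.184
```

>>> apply_moves --plan "-0.08 0 0 0 0 0 0; -0.08 0 0 0 0 0 0; -0.06 0 0 0 0 0 0; 0 0 0 0 0 0 0; 0 0 0 0 0 0 0"

```text
time_s: 13.55
eef_pos: [0.6532, -0.0258, 0.1833]
eef_rot: [0.534, -0.534, -0.464, 0.464]
wrist_force: [-0.9, -0.3, -1.0]
opening: 0.187
```

Run:
```python
from h import *
to([.653,-.0269,.183]); o=ctrl.get_obs(); print(o["wrist_force"],o["torque"])
b=ctrl.camera("scene")
z=lambda im,x,y,w,h,s:cv2.resize(im[y:y+h,x:x+w,::-1],None,fx=s,fy=s,interpolation=cv2.INTER_CUBIC)
cv2.imwrite("pics/g8.png",z(b,310,160,80,80,7))
```

```text
p [ 0.6532 -0.0258  0.1833] shift shares(tool) [-0.022  0.006  0.002] turn shares [ 0.    -0.     0.001]
[-0.85211213 -0.26644076 -1.04104417] [ 0.04302493  0.02688807 -0.01514566]
```

View pics/g8.png

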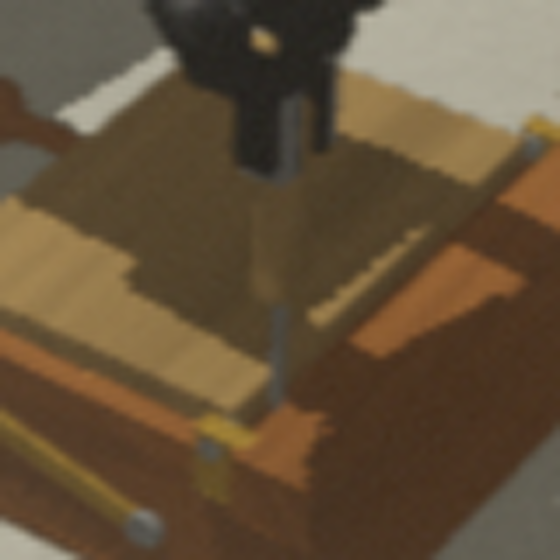

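>>> apply_moves --plan "0 -0.07 0 0 0 0 0; 0 -0.1 0 0 0 0 0; 0 -0.1 0 0 0 0 0; 0 -0.1 0 0 0 0 0; 0 -0.2 0 0 0 0 0"

```text
time_s: 14.1
eef_pos: [0.6529, -0.0257, 0.2118]
eef_rot: [0.534, -0.533, -0.464, 0.464]
wrist_force: [0.3, -0.1, -0.7]
opening: 0.187
```

>>> apply_moves --plan "0 -0.4 0 0 0 0 0; 0 -0.5 0 0 0 0 0; -0.4 0 0.15 0 0 0 0; -0.6 0 0.3 0 0 0 0; -0.7 0 0.3 0 0 0 0"

```text
time_s: 14.6
eef_pos: [0.6041, -0.1048, 0.2579]
eef_rot: [-0.533, 0.534, 0.465, -0.464]
wrist_force: [-0.6, -1.0, -0.4]
opening: 0.185
```

Run:
```python
from h import *
to([.5015,-.3308,.255])
```

```text
p [ 0.6041 -0.1048  0.2579] shift shares(tool) [-4.761  0.058  1.404] turn shares [ 0.011  0.017 -0.001]
```

>>> apply_moves --plan "-0.7 0 0.2 0 0 0 0; -0.7 0 0.2 0 0 0 0; -0.7 0 0.2 0 0 0 0; -0.7 0 0.2 0 0 0 0; -0.7 0 0.2 0 0 0 0"

```text
time_s: 15.1
eef_pos: [0.5299, -0.2725, 0.2578]
eef_rot: [-0.533, 0.534, 0.464, -0.464]
wrist_force: [1.1, -0.6, -0.1]
opening: 0.185
```

>>> apply_moves --plan "-0.5 0 0.2 0 0 0 0; -0.3 0 0.1 0 0 0 0; 0 0 0 0 0 0 0; 0 0 0 0 0 0 0; 0 0 0 0 0 0 0"

```text
time_s: 15.6
eef_pos: [0.5107, -0.3075, 0.257]
eef_rot: [0.533, -0.533, -0.464, 0.464]
wrist_force: [0.7, -0.2, -0.1]
opening: 0.185
```

Run:
```python
from h import *
to([.5013,-.3308,.255])
```

```text
p [ 0.5107 -0.3075  0.257 ] shift shares(tool) [-0.488  0.039  0.122] turn shares [0.002 0.012 0.003]
```

>>> apply_moves --plan "-0.3 0 0.1 0 0 0 0; -0.19 0 0.02 0 0 0 0; 0 0.4 0 0 0 0 0; 0 0.4 0 0 0 0 0; 0 0 0 0 0 0 0"

```text
time_s: 16.1
eef_pos: [0.4991, -0.3313, 0.2135]
eef_rot: [0.536, -0.532, -0.464, 0.464]
wrist_force: [-0.6, 0.1, -0.4]
opening: 0.186
```

>>> apply_moves --plan "0 0.4 0 0 0 0 0; 0 0 0 0 0 0 0; 0 0 0 0 0 0 0; 0 0 0 0 0 0 0; 0 0 0 0 0 0 0"

```text
time_s: 16.6
eef_pos: [0.5012, -0.3326, 0.1981]
eef_rot: [-0.533, 0.534, 0.464, -0.464]
wrist_force: [-0.4, -0.9, -1.0]
opening: 0.186
```

Run:
```python
from h import *
to([.5013,-.3310,.1035])
b=ctrl.camera("scene")
p,R=pose(); print(proj("scene",p-[0,0,.0935]).round(1))
z=lambda im,x,y,w,h,s:cv2.resize(im[y:y+h,x:x+w,::-1],None,fx=s,fy=s,interpolation=cv2.INTER_CUBIC)
cv2.imwrite("pics/g9.png",z(b,190,230,70,80,7))
```

```text
p [ 0.5012 -0.3326  0.1981] shift shares(tool) [0.032 1.893 0.003] turn shares [ 0.013  0.002 -0.01 ]
[222.2 275.5]
```

View pics/g9.png

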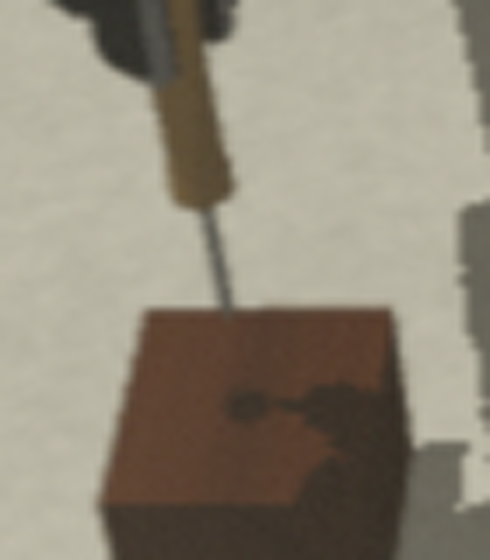

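>>> apply_moves --plan "0.03 0.1 0 0 0 0 0; 0 0.3 0 0 0 0 0; 0 0 0 0 0 0 0; 0 0 0 0 0 0 0; 0 0 0 0 0 0 0"

```text
time_s: 17.15
eef_pos: [0.5009, -0.3307, 0.1767]
eef_rot: [0.534, -0.534, -0.464, 0.464]
wrist_force: [-0.0, -0.5, -0.0]
opening: 0.185
```

Run:
```python
from h import *
to([.5013,-.3310,.1035])
```

```text
p [ 0.5009 -0.3307  0.1767] shift shares(tool) [-0.006  1.464 -0.008] turn shares [-0.001  0.001  0.001]
```

>>> apply_moves --plan "0 0.2 0 0 0 0 0; 0 0.2 0 0 0 0 0; 0 0.2 0 0 0 0 0; 0 0.2 0 0 0 0 0; 0 0 0 0 0 0 0"

```text
time_s: 17.65
eef_pos: [0.4998, -0.3296, 0.1343]
eef_rot: [0.535, -0.532, -0.464, 0.464]
wrist_force: [-0.5, 0.6, -0.3]
opening: 0.183
```

Run:
```python
from h import *
to([.5013,-.3310,.1035]);print(ctrl.get_obs()["wrist_force"])
b=ctrl.camera("scene")
z=lambda im,x,y,w,h,s:cv2.resize(im[y:y+h,x:x+w,::-1],None,fx=s,fy=s,interpolation=cv2.INTER_CUBIC)
cv2.imwrite("pics/g10.png",z(b,190,230,70,80,7))
```

```text
p [ 0.4998 -0.3296  0.1343] shift shares(tool) [-0.024  0.617 -0.034] turn shares [-0.027  0.001  0.019]
[-0.54918248  0.55922543 -0.28485762]
```

View pics/g10.png

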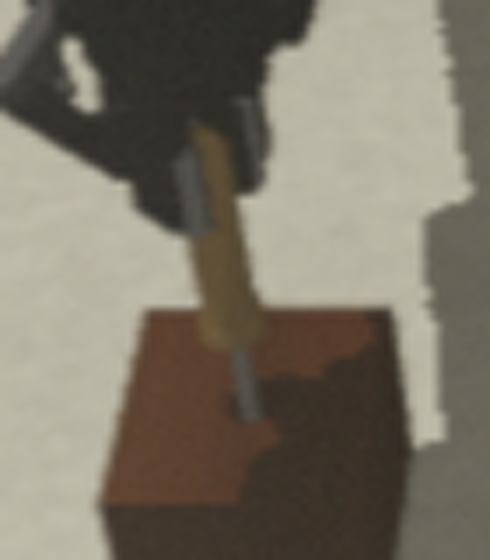

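>>> apply_moves --plan "-0.02 0.2 -0.02 0 0 0 0; 0 0.2 0 0 0 0 0; 0 0.15 0 0 0 0 0; 0 0 0 0 0 0 0; 0 0 0 0 0 0 0"

```text
time_s: 18.2
eef_pos: [0.5016, -0.3316, 0.1089]
eef_rot: [0.534, -0.533, -0.464, 0.464]
wrist_force: [0.2, 0.1, -0.1]
opening: 0.181
```

Run:
```python
from h import *
to([.5013,-.3310,.1035]);print(ctrl.get_obs()["wrist_force"],ctrl.get_obs()["torque"])
b=ctrl.camera("scene")
z=lambda im,x,y,w,h,s:cv2.resize(im[y:y+h,x:x+w,::-1],None,fx=s,fy=s,interpolation=cv2.INTER_CUBIC)
cv2.imwrite("pics/g11.png",z(b,190,230,70,80,7))
```

```text
p [ 0.5016 -0.3316  0.1089] shift shares(tool) [0.011 0.109 0.008] turn shares [-0.004  0.     0.003]
[ 0.15993139  0.09867618 -0.07440428] [-0.01336952  0.03725796 -0.00434075]
```

View pics/g11.png

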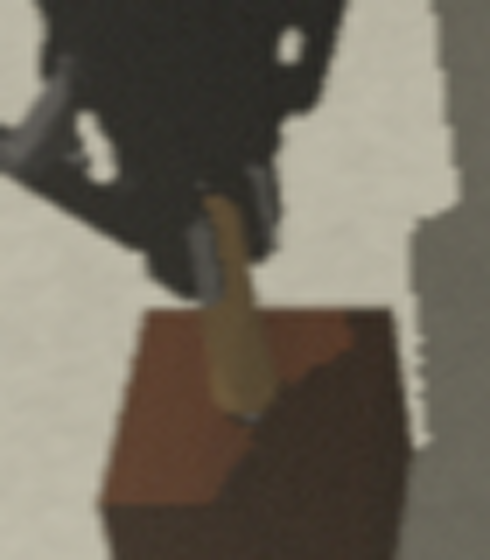

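Five millimetres left; finish and open.

>>> apply_moves --plan "0 0.08 0 0 0 0 0; 0 0 0 0 0 0 0; 0 0 0 0 0 0 0; 0 0 0 0 0 0 0.3; 0 0 0 0 0 0 0.5"

```text
time_s: 18.75
eef_pos: [0.5019, -0.3319, 0.1055]
eef_rot: [-0.533, 0.534, 0.464, -0.464]
wrist_force: [0.2, -0.3, -0.3]
opening: 0.453
```

>>> apply_moves --plan "0 0 0 0 0 0 1; 0 0 0 0 0 0 1; 0 0 0 0 0 0 1; 0 0 0 0 0 0 1; 0 0 0 0 0 0 1"

```text
time_s: 19.25
eef_pos: [0.5018, -0.3318, 0.1053]
eef_rot: [-0.534, 0.534, 0.464, -0.464]
wrist_force: [0.6, -0.5, -0.2]
opening: 1.002
```

Run:
```python
from h import *
to([.5013,-.3310,.1035])
b=ctrl.camera("scene")
z=lambda im,x,y,w,h,s:cv2.resize(im[y:y+h,x:x+w,::-1],None,fx=s,fy=s,interpolation=cv2.INTER_CUBIC)
cv2.imwrite("pics/g12.png",z(b,180,220,80,90,6))
```

```text
p [ 0.5018 -0.3318  0.1053] shift shares(tool) [0.014 0.036 0.012] turn shares [0.    0.001 0.   ]
```

View pics/g12.png

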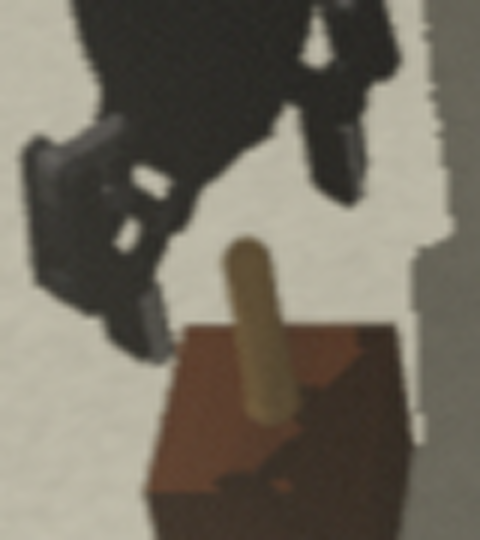

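>>> apply_moves --plan "0 -0.3 0 0 0 0 1; 0 -0.6 0 0 0 0 1; 0 -0.6 0 0 0 0 1; 0 -0.6 0 0 0 0 1; 0 -0.3 0 0 0 0 1"

```text
time_s: 19.8
eef_pos: [0.5029, -0.3328, 0.2298]
eef_rot: [-0.532, 0.536, 0.464, -0.464]
wrist_force: [-0.2, -0.9, 0.4]
opening: 1.001
```

Run:
```python
from h import *
k=rz(-.1395).apply([-.185,0,.09])+[.6594,.058,0]; print("knob",k.round(4))
pt=np.array([308.5/6-.5+240,610.5/6-.5+125]);ps=np.array([110.5/6-.5+290,122.5/6-.5+155])
print(least_squares(lambda X:np.r_[proj("top",X)-pt,proj("scene",X)-ps],k).x, proj("top",k)-pt,proj("scene",k)-ps)
to([k[0],k[1],.22])
b=ctrl.camera("scene"); cv2.imwrite("pics/g13.png",b[:,:,::-1])
```

```text
knob [0.4762 0.0837 0.09  ]
[0.47606174 0.08527982 0.09320286] [0.77683807 0.16054523] [-0.01966561  1.23288044]
p [ 0.5029 -0.3328  0.2298] shift shares(tool) [8.176 0.196 1.688] turn shares [ 0.038  0.001 -0.029]
```

View pics/g13.png

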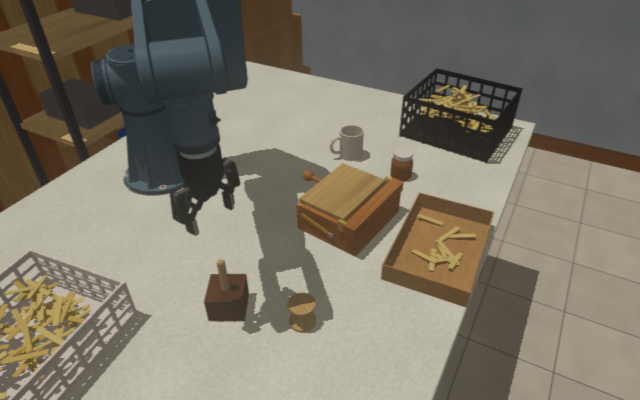

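>>> apply_moves --plan "0.5 0 0.1 0 0 0 1; 0.9 0 0.2 0 0 0 1; 0.9 0 0.2 0 0 0 1; 0.9 0 0.2 0 0 0 1; 0.9 0 0.2 0 0 0 1"

```text
time_s: 20.35
eef_pos: [0.4847, -0.1206, 0.2243]
eef_rot: [0.534, -0.533, -0.464, 0.464]
wrist_force: [0.5, 0.3, 0.7]
opening: 0.999
```

>>> apply_moves --plan "0.9 0 0.2 0 0 0 1; 0.9 0 0.2 0 0 0 1; 0.9 0 0.2 0 0 0 1; 0.8 0 0.1 0 0 0 1; 0.5 0 0.1 0 0 0 1"

```text
time_s: 20.85
eef_pos: [0.4729, 0.0838, 0.2245]
eef_rot: [0.534, -0.533, -0.464, 0.465]
wrist_force: [-0.2, 0.3, 0.3]
opening: 1.003
```

>>> apply_moves --plan "0 0 0 0 0 0 1; 0 0 0 0 0 0 1; 0 0 0 0 0 0 1; 0 0 0 0 0 0 1; 0 0 0 0 0 0 1"

```text
time_s: 21.35
eef_pos: [0.474, 0.0802, 0.2252]
eef_rot: [0.534, -0.534, -0.463, 0.464]
wrist_force: [-0.1, -0.4, -0.4]
opening: 0.998
```

Run:
```python
from h import *
to([.4762,.0842,.082])
```

```text
p [0.474  0.0802 0.2252] shift shares(tool) [ 0.086  2.864 -0.033] turn shares [-0.001 -0.013 -0.001]
```

>>> apply_moves --plan "0.08 0.4 -0.03 0 0 0 1; 0 0.6 0 0 0 0 1; 0 0.6 0 0 0 0 1; 0 0.4 0 0 0 0 1; 0 0 0 0 0 0 1"

```text
time_s: 21.85
eef_pos: [0.4735, 0.0844, 0.1224]
eef_rot: [0.535, -0.532, -0.462, 0.465]
wrist_force: [-0.1, -0.3, -0.5]
opening: 1.001
```

>>> apply_moves --plan "0 0.3 0 0 0 0 1; 0 0.3 0 0 0 0 1; 0 0.2 0 0 0 0 1; 0 0 0 0 0 0 1; 0 0 0 0 0 0 1"

```text
time_s: 22.35
eef_pos: [0.4765, 0.0847, 0.0861]
eef_rot: [-0.533, 0.534, 0.464, -0.464]
wrist_force: [0.5, -0.7, 0.3]
opening: 1.002
```

Run:
```python
from h import *
to([.4762,.0842,.082]); print(ctrl.get_obs()["wrist_force"])
b=ctrl.camera("scene");a=ctrl.camera("top")
z=lambda im,x,y,w,h,s:cv2.resize(im[y:y+h,x:x+w,::-1],None,fx=s,fy=s,interpolation=cv2.INTER_CUBIC)
cv2.imwrite("pics/k1.png",np.hstack([z(b,270,130,80,90,5),z(a,250,170,80,90,5)]))
```

```text
p [0.4765 0.0847 0.0861] shift shares(tool) [-0.011  0.082  0.004] turn shares [ 0.007 -0.001  0.   ]
[ 0.50640117 -0.68301555  0.32406621]
```

View pics/k1.png

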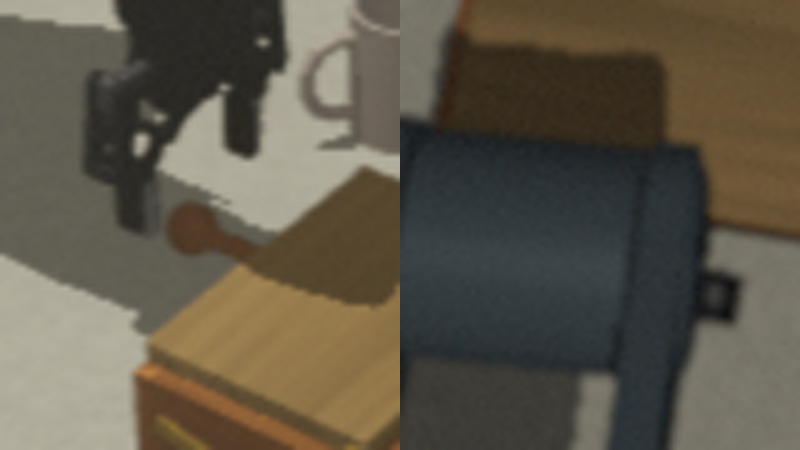

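Run:
```python
from h import *
p,R=pose()
for s in(.0425,-.0425,0):
  for d in (-.002,.011,-.015): 
    X=p+R.apply([s,d,0]); print(s,d,X.round(3),((proj("scene",X)-[270,130])*5).round())
print(((proj("scene",[.4762,.0842,.09])-[270,130])*5).round())
```

```text
0.0425 -0.002 [0.483 0.127 0.088] [237. 196.]
0.0425 0.011 [0.483 0.127 0.075] [237. 215.]
0.0425 -0.015 [0.483 0.127 0.101] [237. 177.]
-0.0425 -0.002 [0.471 0.043 0.088] [144. 270.]
-0.0425 0.011 [0.471 0.043 0.075] [145. 289.]
-0.0425 -0.015 [0.471 0.043 0.101] [143. 251.]
0 -0.002 [0.477 0.085 0.088] [191. 232.]
0 0.011 [0.477 0.085 0.075] [192. 252.]
0 -0.015 [0.477 0.085 0.101] [191. 213.]
[190. 230.]
```

Run:
```python
from h import *
def rows(p,s,ds,off,sc,xs=(0,)):
    for d in ds:
        for sg in(1,-1):
            X=np.array(p)+rz(-.1395).apply([0,sg*s,-d]); print(d,sg*s,((proj("scene",X)-off)*sc).round(), end=" ")
    print()
print("g3 seen L(150,238) R(190,212)"); rows([.5013,-.3312,.2548],.012,(.011,0,-.01,-.02),[170,160],4)
print("g8 seen L(255,175) R(322,150)"); rows([.6532,-.0258,.1833],.012,(.011,0,-.01,-.02),[310,160],7)
print("g12 open seen L(150,360) R(350,205)"); rows([.5018,-.3318,.1053],.045,(.011,-.002,-.01,-.02,-.03),[180,220],6)
b=ctrl.camera("scene")
cv2.imwrite("pics/k2.png",cv2.resize(b[125:195,275:345,::-1],None,fx=8,fy=8,interpolation=cv2.INTER_CUBIC))
```

```text
g3 seen L(150,238) R(190,212)
0.011 0.012 [190. 250.] 0.011 -0.012 [154. 277.] 0 0.012 [186. 233.] 0 -0.012 [150. 260.] -0.01 0.012 [183. 217.] -0.01 -0.012 [147. 244.] -0.02 0.012 [180. 201.] -0.02 -0.012 [144. 228.] 
g8 seen L(255,175) R(322,150)
0.011 0.012 [299. 206.] 0.011 -0.012 [260. 241.] 0 0.012 [301. 179.] 0 -0.012 [261. 215.] -0.01 0.012 [301. 155.] -0.01 -0.012 [262. 191.] -0.02 0.012 [302. 131.] -0.02 -0.012 [262. 166.] 
g12 open seen L(150,360) R(350,205)
0.011 0.045 [348. 277.] 0.011 -0.045 [167. 431.] -0.002 0.045 [344. 252.] -0.002 -0.045 [161. 406.] -0.01 0.045 [341. 236.] -0.01 -0.045 [158. 390.] -0.02 0.045 [338. 217.] -0.02 -0.045 [153. 370.] -0.03 0.045 [335. 197.] -0.03 -0.045 [148. 350.]
```

View pics/k2.png

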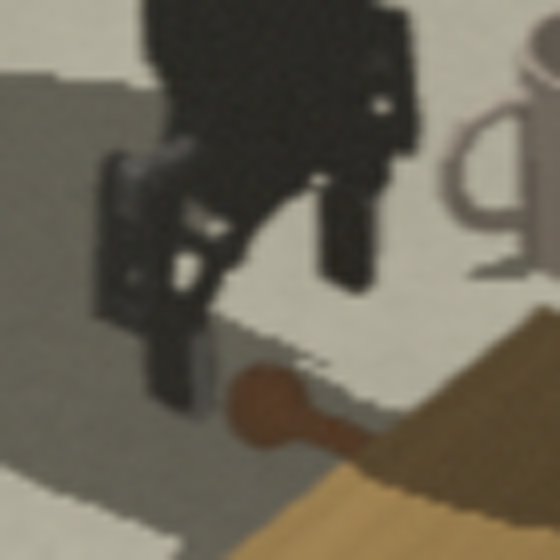

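>>> apply_moves --plan "-0.01 0.2 0 0 0 0 1; 0 0.2 0 0 0 0 1; 0 0 0 0 0 0 1; 0 0 0 0 0 0 1; 0 0 0 0 0 0 1"

```text
time_s: 23.0
eef_pos: [0.4759, 0.0844, 0.0653]
eef_rot: [0.534, -0.534, -0.464, 0.464]
wrist_force: [0.5, -0.3, 0.0]
opening: 1.004
```

>>> apply_moves --plan "0 0 0 0 0 0 0.6; 0 0 0 0 0 0 0; 0 0 0 0 0 0 0; 0 0 0 0 0 0 0; 0 0 0 0 0 0 0"

```text
time_s: 23.5
eef_pos: [0.4762, 0.0858, 0.066]
eef_rot: [0.534, -0.533, -0.465, 0.463]
wrist_force: [-1.5, 7.3, 4.4]
opening: 0.315
```

Run:
```python
from h import *
to([.4762,.0842,.066]); o=ctrl.get_obs();print(o["wrist_force"],o["torque"],o["opening"])
b=ctrl.camera("scene")
cv2.imwrite("pics/k3.png",cv2.resize(b[125:195,275:345,::-1],None,fx=8,fy=8,interpolation=cv2.INTER_CUBIC))
```

```text
p [0.4762 0.0858 0.066 ] shift shares(tool) [-0.031 -0.    -0.005] turn shares [ 0.004 -0.004  0.023]
[-1.51865491  7.28672874  4.4340512 ] [1.17377347 0.21362062 0.02113857] 0.3149415400017692
```

View pics/k3.png

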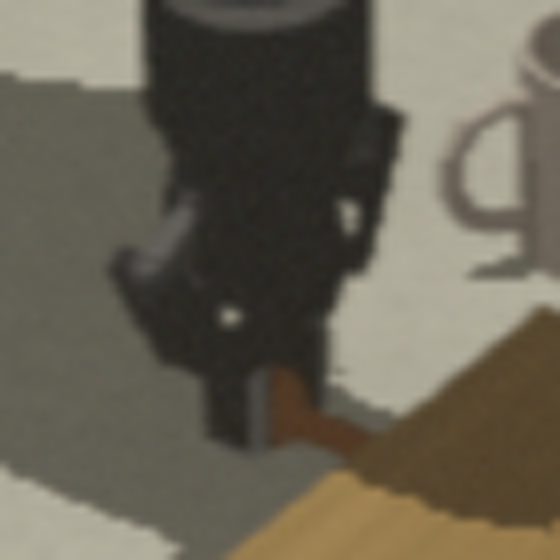

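Run:
```python
import numpy as np
N=50;th=np.linspace(0,np.pi/2,N+1)
y=-.185*np.diff(np.sin(th))/.05; z=-.185*np.diff(1-np.cos(th))/.05
for c in range(10): print(c,"; ".join(f"0 {y[i]:.3f} {z[i]:.3f} 0 0 0 0" for i in range(5*c,5*c+5)))
```

```text
0 0 -0.116 -0.002 0 0 0 0; 0 -0.116 -0.005 0 0 0 0; 0 -0.116 -0.009 0 0 0 0; 0 -0.116 -0.013 0 0 0 0; 0 -0.115 -0.016 0 0 0 0
1 0 -0.115 -0.020 0 0 0 0; 0 -0.114 -0.024 0 0 0 0; 0 -0.113 -0.027 0 0 0 0; 0 -0.112 -0.031 0 0 0 0; 0 -0.111 -0.034 0 0 0 0
2 0 -0.110 -0.038 0 0 0 0; 0 -0.109 -0.041 0 0 0 0; 0 -0.107 -0.044 0 0 0 0; 0 -0.106 -0.048 0 0 0 0; 0 -0.104 -0.051 0 0 0 0
3 0 -0.103 -0.054 0 0 0 0; 0 -0.101 -0.058 0 0 0 0; 0 -0.099 -0.061 0 0 0 0; 0 -0.097 -0.064 0 0 0 0; 0 -0.095 -0.067 0 0 0 0
4 0 -0.093 -0.070 0 0 0 0; 0 -0.091 -0.073 0 0 0 0; 0 -0.088 -0.075 0 0 0 0; 0 -0.086 -0.078 0 0 0 0; 0 -0.083 -0.081 0 0 0 0
5 0 -0.081 -0.083 0 0 0 0; 0 -0.078 -0.086 0 0 0 0; 0 -0.075 -0.088 0 0 0 0; 0 -0.073 -0.091 0 0 0 0; 0 -0.070 -0.093 0 0 0 0
6 0 -0.067 -0.095 0 0 0 0; 0 -0.064 -0.097 0 0 0 0; 0 -0.061 -0.099 0 0 0 0; 0 -0.058 -0.101 0 0 0 0; 0 -0.054 -0.103 0 0 0 0
7 0 -0.051 -0.104 0 0 0 0; 0 -0.048 -0.106 0 0 0 0; 0 -0.044 -0.107 0 0 0 0; 0 -0.041 -0.109 0 0 0 0; 0 -0.038 -0.110 0 0 0 0
8 0 -0.034 -0.111 0 0 0 0; 0 -0.031 -0.112 0 0 0 0; 0 -0.027 -0.113 0 0 0 0; 0 -0.024 -0.114 0 0 0 0; 0 -0.020 -0.115 0 0 0 0
9 0 -0.016 -0.115 0 0 0 0; 0 -0.013 -0.116 0 0 0 0; 0 -0.009 -0.116 0 0 0 0; 0 -0.005 -0.116 0 0 0 0; 0 -0.002 -0.116 0 0 0 0
```

>>> apply_moves --plan "0.03 -0.04 0 0 0 0 0; 0 -0.1 0 0 0 0 0; 0 -0.115 -0.01 0 0 0 0; 0 -0.115 -0.01 0 0 0 0; 0 -0.115 -0.015 0 0 0 0"

```text
time_s: 24.05
eef_pos: [0.478, 0.0856, 0.09]
eef_rot: [-0.534, 0.534, 0.464, -0.464]
wrist_force: [2.4, 0.8, -2.9]
opening: 0.313
```

Run:
```python
from h import *
o=ctrl.get_obs();print(o["eef_pos"],o["wrist_force"],o["torque"],o["opening"])
b=ctrl.camera("scene")
cv2.imwrite("pics/k4.png",cv2.resize(b[125:225,275:395,::-1],None,fx=6,fy=6,interpolation=cv2.INTER_CUBIC))
```

```text
[0.47795127 0.08555363 0.09004612] [ 2.43362963  0.78111567 -2.93192724] [ 0.15390134 -0.27872098 -0.21726677] 0.3131537584783997
```

View pics/k4.png

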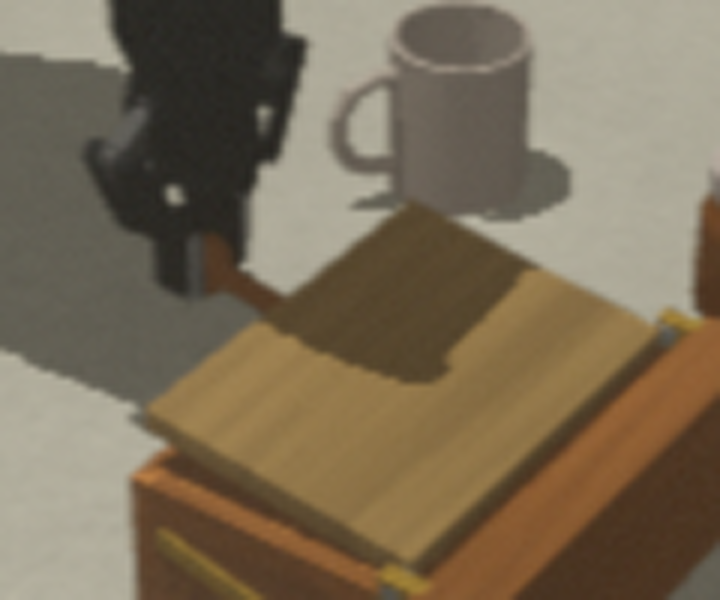

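>>> apply_moves --plan "0 -0.115 -0.02 0 0 0 0; 0 -0.115 -0.02 0 0 0 0; 0 -0.114 -0.024 0 0 0 0; 0 -0.113 -0.027 0 0 0 0; 0 -0.112 -0.031 0 0 0 0"

```text
time_s: 24.6
eef_pos: [0.4877, 0.0842, 0.1197]
eef_rot: [-0.531, 0.536, 0.466, -0.462]
wrist_force: [14.2, -1.6, -6.5]
opening: 0.311
```

>>> apply_moves --plan "0 -0.111 -0.034 0 0 0 0; 0 -0.11 -0.038 0 0 0 0; 0 -0.109 -0.041 0 0 0 0; 0 -0.107 -0.044 0 0 0 0; 0 -0.106 -0.048 0 0 0 0"

```text
time_s: 25.1
eef_pos: [0.4997, 0.0824, 0.147]
eef_rot: [-0.531, 0.537, 0.467, -0.461]
wrist_force: [4.8, 3.2, -6.1]
opening: 0.313
```

>>> apply_moves --plan "0 -0.104 -0.051 0 0 0 0; 0 -0.103 -0.054 0 0 0 0; 0 -0.101 -0.058 0 0 0 0; 0 -0.099 -0.061 0 0 0 0; 0 -0.097 -0.064 0 0 0 0"

```text
time_s: 25.6
eef_pos: [0.512, 0.0806, 0.1708]
eef_rot: [-0.532, 0.536, 0.466, -0.462]
wrist_force: [26.1, -3.0, -22.0]
opening: 0.308
```

```bash
cat >> h.py <<'E'
def st(z0=.066,p0=(.4762,.0842)):
    o=ctrl.get_obs(); p=o["eef_pos"]; l=rz(.1395).apply(np.array(p)-[.6594,.058,0])
    dz=p[2]-z0; print("t",o["time_s"],"local",l.round(4),"theta",np.arctan2(dz,-l[0]).round(3),"r",np.hypot(dz,l[0]).round(4),"F",rz(.1395).apply(o["wrist_force"]).round(1),o["torque"].round(2),o["opening"])
E
python3 - <<'E'
from h import *
st()
b=ctrl.camera("scene")
cv2.imwrite("pics/k5.png",cv2.resize(b[105:225,275:395,::-1],None,fx=5,fy=5,interpolation=cv2.INTER_CUBIC))
E
```

```text
t 25.6 local [-0.1492  0.0019  0.1708] theta 0.612 r 0.1823 F [ 26.3   0.7 -22. ] [-0.77 -4.32 -0.6 ] 0.3077145060781914
```

View pics/k5.png

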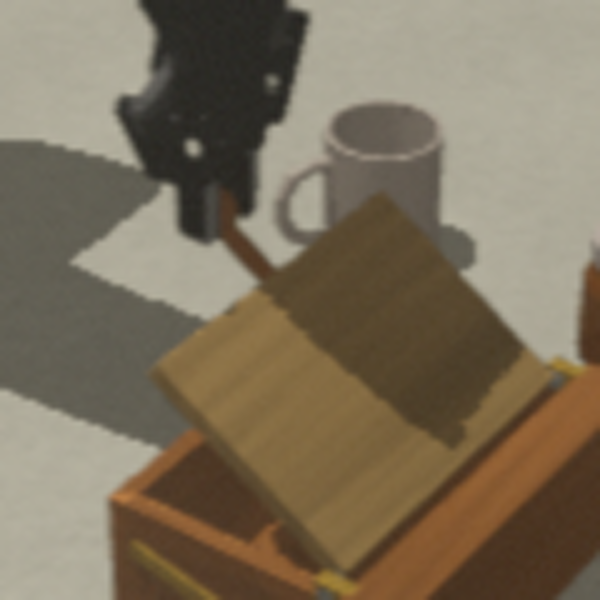

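>>> apply_moves --plan "0 0.02 -0.03 0 0 0 0; 0 0.02 -0.03 0 0 0 0; 0 0 0 0 0 0 0; 0 0 0 0 0 0 0; 0 0 0 0 0 0 0"

```text
time_s: 26.15
eef_pos: [0.5108, 0.0808, 0.1682]
eef_rot: [0.534, -0.534, -0.464, 0.464]
wrist_force: [-0.3, -1.7, -3.6]
opening: 0.308
```

Run:
```python
from h import *
st()
```

```text
t 26.15 local [-0.1503  0.0019  0.1682] theta 0.597 r 0.1818 F [-0.1 -1.7 -3.6] [-0.22  0.15 -0.87] 0.3076005758973845
```

```bash
cat > arc.py <<'E'
import numpy as np,sys
t0,r,step,n=float(sys.argv[1]),float(sys.argv[2]),float(sys.argv[3]),int(sys.argv[4])
th=t0+step*np.arange(n+1)
print("end",th[-1]); print("; ".join(f"0 {a:.3f} {b:.3f} 0 0 0 0" for a,b in zip(-r*np.diff(np.sin(th))/.05,r*np.diff(np.cos(th))/.05)))
E
python3 arc.py .597 .1818 .028 10
```

```text
end 0.877
0 -0.083 -0.058 0 0 0 0; 0 -0.082 -0.061 0 0 0 0; 0 -0.080 -0.063 0 0 0 0; 0 -0.078 -0.065 0 0 0 0; 0 -0.076 -0.067 0 0 0 0; 0 -0.074 -0.069 0 0 0 0; 0 -0.072 -0.072 0 0 0 0; 0 -0.070 -0.074 0 0 0 0; 0 -0.068 -0.075 0 0 0 0; 0 -0.066 -0.077 0 0 0 0
```

>>> apply_moves --plan "0 -0.083 -0.058 0 0 0 0; 0 -0.082 -0.061 0 0 0 0; 0 -0.08 -0.063 0 0 0 0; 0 -0.078 -0.065 0 0 0 0; 0 -0.076 -0.067 0 0 0 0"

```text
time_s: 26.65
eef_pos: [0.5294, 0.0781, 0.1886]
eef_rot: [-0.532, 0.535, 0.465, -0.463]
wrist_force: [14.1, -3.1, -14.7]
opening: 0.304
```

Run:
```python
from h import *
st()
```

```text
t 26.65 local [-0.1315  0.0018  0.1886] theta 0.75 r 0.1798 F [ 14.4  -1.1 -14.7] [-0.42 -2.31 -0.  ] 0.3042583505873037
```

>>> apply_moves --plan "0 0.02 -0.02 0 0 0 0; 0 0.02 -0.02 0 0 0 0; 0 0 0 0 0 0 0; 0 0 0 0 0 0 0; 0 0 0 0 0 0 0"

```text
time_s: 27.15
eef_pos: [0.5282, 0.0783, 0.1865]
eef_rot: [0.534, -0.533, -0.464, 0.465]
wrist_force: [-4.0, -3.8, 0.2]
opening: 0.307
```

Run:
```python
from h import *
st()
b=ctrl.camera("scene")
cv2.imwrite("pics/k6.png",cv2.resize(b[85:165,290:370,::-1],None,fx=7,fy=7,interpolation=cv2.INTER_CUBIC))
```

```text
t 27.15 local [-0.1328  0.0019  0.1865] theta 0.737 r 0.1793 F [-3.4 -4.4  0.2] [-0.39  0.64  0.1 ] 0.3068469111117861
```

View pics/k6.png

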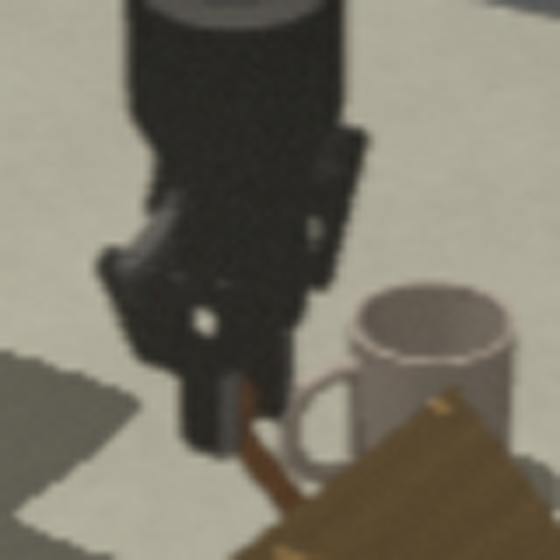

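Run:
```python
from h import *
b=ctrl.camera("scene")
cv2.imwrite("pics/k7.png",cv2.resize(b[115:235,290:410,::-1],None,fx=5,fy=5,interpolation=cv2.INTER_CUBIC))
for th in(.65,.7,.75,.8):
  for y in(.1,-.1):
    for t in (.007,-.007):
      l=np.array([-.14*np.cos(th)+t*np.sin(th),y,.09+.14*np.sin(th)+t*np.cos(th)])
      X=rz(-.1395).apply(l)+[.6594,.058,0]; print(th,y,t,((proj("scene",X)-[290,115])*5).round(),end=" ")
  l=np.array([-.185*np.cos(th),0,.09+.185*np.sin(th)]);X=rz(-.1395).apply(l)+[.6594,.058,0]; print("knob",((proj("scene",X)-[290,115])*5).round())
```

```text
0.65 0.1 0.007 [313. 129.] 0.65 0.1 -0.007 [299. 142.] 0.65 -0.1 0.007 [ 88. 306.] 0.65 -0.1 -0.007 [ 75. 319.] knob [142. 153.]
0.7 0.1 0.007 [320. 123.] 0.7 0.1 -0.007 [306. 135.] 0.7 -0.1 0.007 [ 95. 301.] 0.7 -0.1 -0.007 [ 81. 312.] knob [151. 144.]
0.75 0.1 0.007 [328. 118.] 0.75 0.1 -0.007 [313. 129.] 0.75 -0.1 0.007 [103. 296.] 0.75 -0.1 -0.007 [ 88. 306.] knob [161. 136.]
0.8 0.1 0.007 [337. 113.] 0.8 0.1 -0.007 [320. 123.] 0.8 -0.1 0.007 [111. 291.] 0.8 -0.1 -0.007 [ 95. 301.] knob [171. 129.]
```

View pics/k7.png

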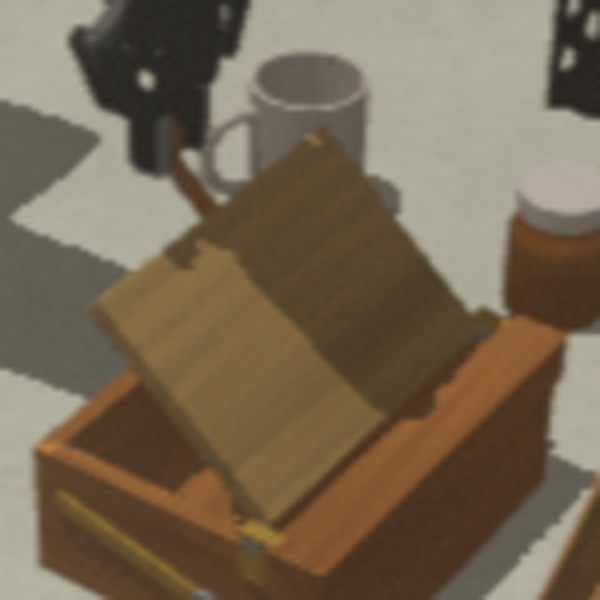

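>>> apply_moves --plan "0 -0.033 -0.024 0.104 0 0 0; 0 -0.066 -0.049 0.208 0 0 0; 0 -0.066 -0.049 0.208 0 0 0; 0 -0.066 -0.049 0.208 0 0 0; 0 -0.066 -0.049 0.208 0 0 0"

```text
time_s: 27.75
eef_pos: [0.5402, 0.0765, 0.2012]
eef_rot: [0.563, -0.503, -0.437, 0.49]
wrist_force: [-2.6, -4.6, 0.2]
opening: 0.309
```

```bash
cat >> h.py <<'E'
def st2():
    o=ctrl.get_obs(); p,R=pose(); l=rz(.1395).apply(p-[.6594,.058,0]); L=rz(.1395)*R
    d=L.apply([0,1,0]); x=L.apply([1,0,0])
    v=np.array([l[0],l[2]-.09])
    print("t",o["time_s"],"v",v.round(4),"r",np.hypot(*v).round(4),"ang",np.arctan2(v[1],-v[0]).round(3),"tilt",np.arctan2(-d[0],-d[2]).round(3),"xaxis",x.round(3),"y",l[1].round(4),"F",rz(.1395).apply(o["wrist_force"]).round(1),rz(.1395).apply(o["torque"]).round(2),o["opening"],"q",o["q"].round(2))
E
python3 -c "
from h import *
st2()"
```

```text
t 27.75 v [-0.1206  0.1112] r 0.164 ang 0.745 tilt 0.114 xaxis [-0.     1.    -0.001] y 0.0018 F [-2.  -4.9  0.2] [-0.45  0.41  0.15] 0.30879980766154325 q [-0.08  0.21  1.6   0.01  1.44 -1.51]
```

>>> apply_moves --plan "0 -0.066 -0.049 0.208 0 0 0; 0 -0.066 -0.049 0.208 0 0 0; 0 -0.066 -0.049 0.208 0 0 0; 0 -0.066 -0.049 0.208 0 0 0; 0 -0.066 -0.049 0.208 0 0 0"

```text
time_s: 28.25
eef_pos: [0.5551, 0.0743, 0.2154]
eef_rot: [0.593, -0.467, -0.405, 0.516]
wrist_force: [-2.9, -4.6, 0.2]
opening: 0.302
```

>>> apply_moves --plan "0 -0.066 -0.049 0.208 0 0 0; 0 -0.066 -0.049 0.208 0 0 0; 0 -0.066 -0.049 0.208 0 0 0; 0 -0.066 -0.049 0.208 0 0 0; 0 -0.066 -0.049 0.208 0 0 0"

```text
time_s: 28.75
eef_pos: [0.5716, 0.0718, 0.2276]
eef_rot: [0.621, -0.429, -0.373, 0.54]
wrist_force: [-2.9, -5.3, -0.8]
opening: 0.305
```

```bash
python3 -c "
from h import *
st2()
b=ctrl.camera('scene')
cv2.imwrite('pics/k8.png',cv2.resize(b[65:225,270:430,::-1],None,fx=4,fy=4,interpolation=cv2.INTER_CUBIC)[:600])"
```

```text
t 28.75 v [-0.0889  0.1376] r 0.1638 ang 0.997 tilt 0.362 xaxis [-0.     1.    -0.001] y 0.0015 F [-2.1 -5.7 -0.8] [-0.55  0.    0.3 ] 0.30454504968811635 q [-0.09  0.44  1.29  0.02  1.77 -1.52]
```

View pics/k8.png

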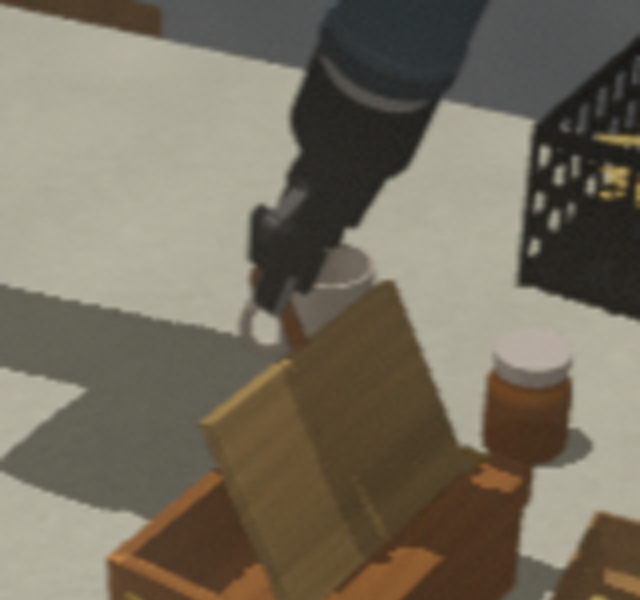

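>>> apply_moves --plan "0 -0.066 -0.049 0.208 0 0 0; 0 -0.066 -0.049 0.208 0 0 0; 0 -0.066 -0.049 0.208 0 0 0; 0 -0.066 -0.049 0.208 0 0 0; 0 -0.066 -0.049 0.208 0 0 0"

```text
time_s: 29.3
eef_pos: [0.5892, 0.0692, 0.2375]
eef_rot: [0.646, -0.39, -0.338, 0.562]
wrist_force: [-1.7, -5.6, -1.3]
opening: 0.304
```

>>> apply_moves --plan "0 -0.066 -0.049 0.208 0 0 0; 0 -0.066 -0.049 0.208 0 0 0; 0 -0.066 -0.049 0.208 0 0 0; 0 -0.066 -0.049 0.208 0 0 0; 0 -0.066 -0.049 0.208 0 0 0"

```text
time_s: 29.8
eef_pos: [0.608, 0.0665, 0.2451]
eef_rot: [0.669, -0.349, -0.302, 0.582]
wrist_force: [-1.5, -6.9, -2.3]
opening: 0.303
```

```bash
python3 -c "
from h import *
st2()
b=ctrl.camera('scene')
cv2.imwrite('pics/k9.png',cv2.resize(b[65:225,270:430,::-1],None,fx=4,fy=4,interpolation=cv2.INTER_CUBIC)[:600])"
```

```text
t 29.8 v [-0.052   0.1551] r 0.1636 ang 1.247 tilt 0.611 xaxis [ 0.     1.    -0.001] y 0.0012 F [-0.5 -7.1 -2.3] [-0.58 -0.38  0.7 ] 0.3031216140862638 q [-0.1   0.71  0.94  0.03  2.1  -1.52]
```

View pics/k9.png

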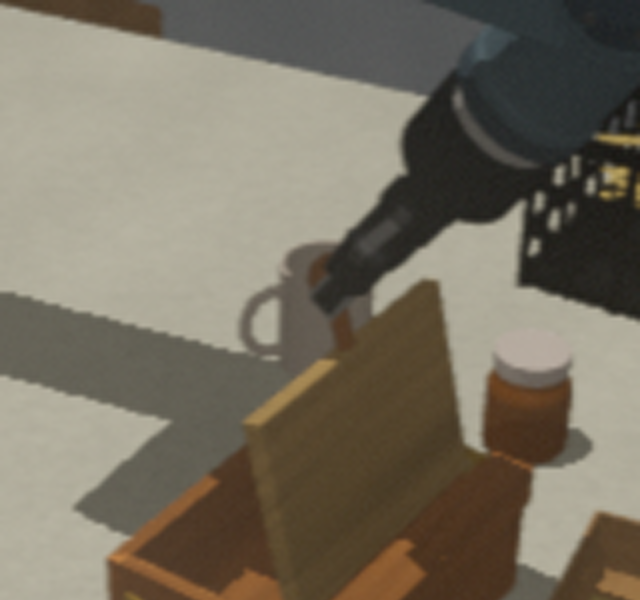

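```bash
cat > lid.py <<'E'
from h import *
import sys
x0,y0,s=map(float,sys.argv[1:4])
for th in map(float,sys.argv[4:]):
  print(th,end=" ")
  for y in(.1,-.1):
    for t in (.007,-.007):
      l=np.array([-.14*np.cos(th)+t*np.sin(th),y,.09+.14*np.sin(th)+t*np.cos(th)])
      X=rz(-.1395).apply(l)+[.6594,.058,0]; print((y,t),((proj("scene",X)-[x0,y0])*s).round(),end=" ")
  X=rz(-.1395).apply([-.185*np.cos(th),0,.09+.185*np.sin(th)])+[.6594,.058,0]; print("knob",((proj("scene",X)-[x0,y0])*s).round())
E
python3 lid.py 270 65 4 1.2 1.25 1.3 1.35
```

```text
1.2 (0.1, 0.007) [415. 276.] (0.1, -0.007) [397. 277.] (-0.1, 0.007) [235. 422.] (-0.1, -0.007) [217. 421.] knob [300. 278.]
1.25 (0.1, 0.007) [424. 276.] (0.1, -0.007) [406. 276.] (-0.1, 0.007) [245. 422.] (-0.1, -0.007) [226. 421.] knob [312. 277.]
1.3 (0.1, 0.007) [433. 277.] (0.1, -0.007) [415. 276.] (-0.1, 0.007) [254. 424.] (-0.1, -0.007) [235. 422.] knob [325. 278.]
1.35 (0.1, 0.007) [443. 278.] (0.1, -0.007) [424. 276.] (-0.1, 0.007) [264. 426.] (-0.1, -0.007) [245. 422.] knob [337. 279.]
```

>>> apply_moves --plan "0 -0.066 -0.049 0.208 0 0 0; 0 -0.066 -0.049 0.208 0 0 0; 0 -0.066 -0.049 0.208 0 0 0; 0 -0.066 -0.049 0.208 0 0 0; 0 -0.04 -0.03 0.125 0 0 0"

```text
time_s: 30.35
eef_pos: [0.6261, 0.0638, 0.2499]
eef_rot: [0.689, -0.31, -0.268, 0.598]
wrist_force: [-1.6, -7.1, -2.1]
opening: 0.308
```

```bash
python3 -c "
from h import *
st2()
b=ctrl.camera('scene')
cv2.imwrite('pics/k10.png',cv2.resize(b[100:225,320:420,::-1],None,fx=6,fy=6,interpolation=cv2.INTER_CUBIC)[:600])"
python3 lid.py 320 100 6 1.35 1.4 1.45 1.5 1.55
```

```text
t 30.35 v [-0.0338  0.1599] r 0.1635 ang 1.362 tilt 0.726 xaxis [ 0.001  1.    -0.001] y 0.0011 F [-0.6 -7.3 -2.1] [-0.56 -0.45  0.78] 0.30803669855535104 q [-0.1   0.85  0.76  0.03  2.26 -1.52]
1.35 (0.1, 0.007) [364. 207.] (0.1, -0.007) [336. 204.] (-0.1, 0.007) [ 96. 429.] (-0.1, -0.007) [ 67. 424.] knob [206. 209.]
1.4 (0.1, 0.007) [378. 210.] (0.1, -0.007) [350. 205.] (-0.1, 0.007) [111. 433.] (-0.1, -0.007) [ 81. 426.] knob [225. 212.]
1.45 (0.1, 0.007) [393. 214.] (0.1, -0.007) [364. 207.] (-0.1, 0.007) [127. 437.] (-0.1, -0.007) [ 96. 429.] knob [245. 215.]
1.5 (0.1, 0.007) [407. 218.] (0.1, -0.007) [378. 210.] (-0.1, 0.007) [142. 443.] (-0.1, -0.007) [111. 433.] knob [265. 220.]
1.55 (0.1, 0.007) [422. 223.] (0.1, -0.007) [393. 214.] (-0.1, 0.007) [157. 449.] (-0.1, -0.007) [127. 437.] knob [286. 227.]
```

View pics/k10.png

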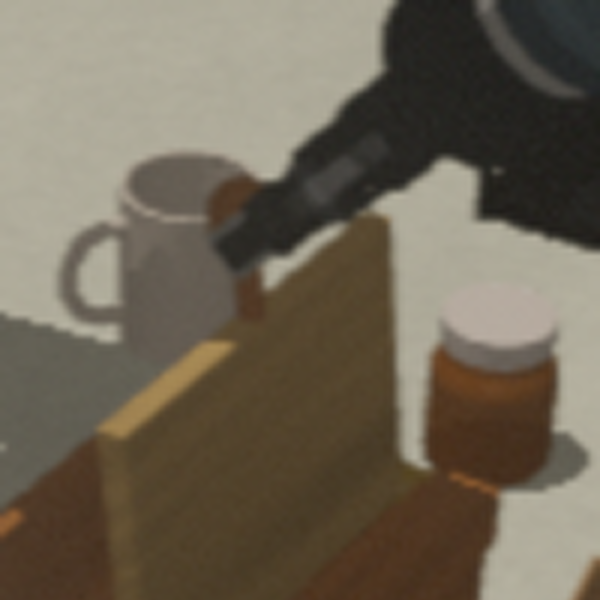

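>>> apply_moves --plan "0 -0.05 -0.037 0.155 0 0 0; 0 -0.066 -0.049 0.208 0 0 0; 0 -0.066 -0.049 0.208 0 0 0; 0 -0.066 -0.049 0.208 0 0 0; 0 -0.045 -0.033 0.14 0 0 0"

```text
time_s: 30.9
eef_pos: [0.6439, 0.0612, 0.2526]
eef_rot: [0.705, -0.271, -0.235, 0.612]
wrist_force: [-1.3, -7.8, -2.6]
opening: 0.306
```

```bash
python3 -c "
from h import *
st2()
b=ctrl.camera('scene')
cv2.imwrite('pics/k11.png',cv2.resize(b[100:225,320:420,::-1],None,fx=6,fy=6,interpolation=cv2.INTER_CUBIC)[:600])"
python3 lid.py 320 100 6 1.5 1.55 1.6 1.65; python3 -c "
from h import *
p,R=pose(); k=rz(-.1395).apply([0,0,.275])+[.6594,.058,0]; g=p-R.apply([0,.008,0]); print(g,k,np.linalg.norm(g-k))"
```

```text
t 30.9 v [-0.0158  0.1626] r 0.1634 ang 1.474 tilt 0.837 xaxis [ 0.001  1.    -0.001] y 0.001 F [-0.2 -7.9 -2.6] [-0.63 -0.48  1.06] 0.30586022073280045 q [-0.1   0.99  0.56  0.04  2.43 -1.51]
1.5 (0.1, 0.007) [407. 218.] (0.1, -0.007) [378. 210.] (-0.1, 0.007) [142. 443.] (-0.1, -0.007) [111. 433.] knob [265. 220.]
1.55 (0.1, 0.007) [422. 223.] (0.1, -0.007) [393. 214.] (-0.1, 0.007) [157. 449.] (-0.1, -0.007) [127. 437.] knob [286. 227.]
1.6 (0.1, 0.007) [436. 229.] (0.1, -0.007) [407. 218.] (-0.1, 0.007) [173. 456.] (-0.1, -0.007) [142. 443.] knob [306. 234.]
1.65 (0.1, 0.007) [451. 235.] (0.1, -0.007) [422. 223.] (-0.1, 0.007) [189. 464.] (-0.1, -0.007) [158. 449.] knob [326. 242.]
[0.64967239 0.06037857 0.25790543] [0.6594 0.058  0.275 ] 0.01981182471460044
```

View pics/k11.png

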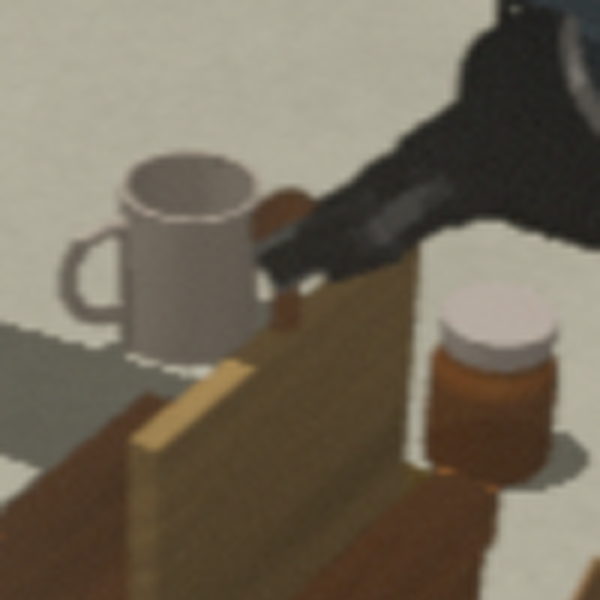

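>>> apply_moves --plan "0 0 0 0 0 0 0; 0 0 0 0 0 0 0; 0 0 0 0 0 0 0; 0 0 0 0 0 0 0; 0 0 0 0 0 0 0"

```text
time_s: 31.45
eef_pos: [0.6438, 0.0612, 0.2526]
eef_rot: [0.704, -0.272, -0.235, 0.612]
wrist_force: [-1.3, -7.8, -3.2]
opening: 0.305
```

```bash
python3 -c "
from h import *
st2()
b=ctrl.camera('scene')
cv2.imwrite('pics/k12.png',b[:,:,::-1]); o=ctrl.get_obs(); print(abs(o['dq']).max())"
```

```text
t 31.45 v [-0.0159  0.1626] r 0.1634 ang 1.473 tilt 0.835 xaxis [ 0.001  1.    -0.001] y 0.001 F [-0.2 -7.9 -3.2] [-0.52 -0.64  1.  ] 0.3052816057853551 q [-0.1   0.99  0.56  0.04  2.42 -1.51]
0.0015930860735114463
```

View pics/k12.png

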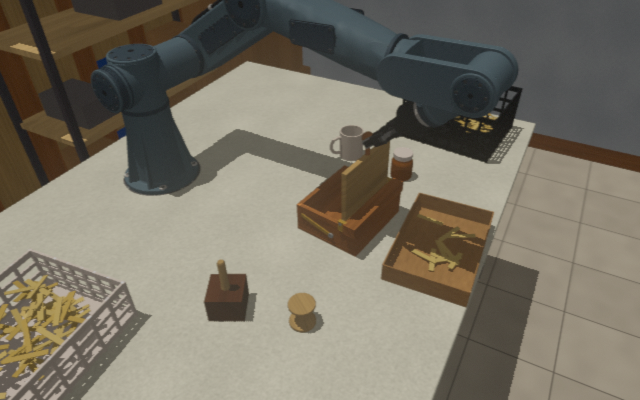

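The lid is upright (about 1.555 rad) and still. The knob is held, the stylus is back in its stand, and the bystanders have not moved. Handing in.

```bash
python3 -c "
from bench import ctrl
print(ctrl.hand_in()); o=ctrl.get_obs(); print(o['time_s'],o['eef_pos'],o['opening'],o['wrist_force'])"
```

```text
the job is handed in; nothing more can be done
None
the job is handed in; nothing more can be done
```

I ran the stylus along the seam from left to right, put it back in its stand and let go. I then swung the lid upright and handed in at about 31.5 s, still holding it by the knob; the hand-in gave no verdict.

**Seam stroke:** the tip ran about 8 mm below the lid's top at 4 cm/s. The wrist felt only noise (about 1 N), so nothing seems to be caught in the seam.

**Last checks:**
- **Lid:** measured from the picture, it stood at about 1.55 rad and the arm was still. The grip opening matched the ball, and the wrist force was about 8 N, mostly sideways.
- **Stylus:** the last picture shows it upright in its stand.
- **Bystanders:** the mug, spool and jar look unmoved in the picture.

**What did not agree:**
- **Fingertip height:** in the pictures the fingertips looked about 23 mm farther back than the stated geometry. I therefore gripped the knob with the tool about 16 mm lower than planned.
- **Slip on the knob:** during the first half of the swing the radial force rose to about 34 N, and the pads crept about 10 mm along the ball. I moved the tool inward to ease this and turned it together with the lid for the rest, and the forces stayed low.
- **Grasp distance:** I estimate the grasp point ended about 2 cm from the knob's centre, against the limit of 3 cm.

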